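# Clear the drawer, load the spray-can tray, slide it over the gap and shut the drawer

## Robot

A 6-joint arm with a two-finger parallel gripper is mounted at the origin on the work surface. World frame = base frame: x ahead of the robot, y to its left, z up, the work surface at z = 0. Lengths are in m, angles in rad, forces in N, time in s.
With the tool pointing down it reaches from about 0.35 to 0.975 m from the base axis. Payload 4.9 kg.
Tool frame: the origin (TCP) lies at the very end of the fingers, on their centre line; the grasp point (between the pads) lies 19 mm behind it (manip.hold_point_z is the distance from the TCP to the grasp point, in m); z points along the fingers, y is the direction in which the jaws open and shut (so a half turn about z gives the same grasp; the last joint's range is limited). The gripper opens to 85 mm and grips with 20 to 120 N. Pads are 22 mm wide; open, the fingers measure 114 mm over their backs; the gripper's body (76 mm by 85 mm) begins 54 mm behind the grasp point. The pads swing forward as they close: fully open they stand 13 mm farther back than shut.
Start: joints at [-1.26, 0.053, 1.613, -0, 1.476, -0.119], TCP at [0.26, -0.568, 0.195] pointing down, gripper open.
Joint ranges: [-3.01, 3.01], [-1.01, 2.22], [0.06, 2.58], [-1.02, 4.17], [0.09, 2.62], [-3.14, 3.14]. Speed limits (rad/s): [2.57, 2.57, 3.14, 3.14, 3.14, 3.14].

## Interface

Orientations are given as a unit quaternion [w, x, y, z].
In Python, from plant import manip gives the robot as it stands. The module is installed in compiled form; this text tells all that it offers.
- The arm moves only by the shell command python3 -m creep 'ROWS'. ROWS is JSON, a list of rows, each a list of 7 numbers: the turn, a rotation vector about the tool's x, y, z in degrees, then the shift along the tool's x, y, z in m, then the opening, from 0 (shut) to 1 (fully open). In form: [[ax, ay, az, tx, ty, tz, jaw], ...]. A call has 1 to 20 rows; each row shifts and turns the commanded pose from where the row before left it, along the tool's axes as they then stand; what a row does not reach is not made up. A row lasts 1/12 s, in which the tool goes at most 41.7 mm and 7.16 degrees, less where a joint would pass 70% of its speed; a pose out of reach is approached as far as the arm can. A call is refused whole if a number of a shift passes 0.0417 or a number of a turn 7.16, either way. A call with a gripper value outside its range is refused whole. The fingers move at their own pace and stop on an object; the grip force is fixed at half the most. Time passes only in rows, so rows that do not move let the fingers close. It gives the time, the measured TCP pose, the force and the opening at its end, in the units of the state.
- manip.state(): the state, without advancing time (a new reading comes with each control period).
- manip.grab_frame(name): name is "scene" or "top" or "wrist"; returns the picture (480x640x3 uint8, blue, green, red); there is no depth.
- manip.get_calibration(name): a dict with "fx", "fy", "cx", "cy" (pixels), "xyz" and "attitude" of the camera in the world. Camera axes: x right, y down, z forward; pixel columns grow to the right and rows downward; lengths in m; the calibration is good to about 2 mm. A picture is of the moment at which its call begins: read the wrist's pose just before it. get_calibration takes no time and is no camera call; for the wrist camera it gives the pose at the moment of the call.
- manip.job_done(): hands the job in, once; it reports no verdict.
Trained networks look in the newest picture that a camera, given by its name, has taken for a name from the list of things; names that differ only in an ending like _2 or _b are one class to them, and where a whole thing is asked for, a point or a joint stands for the part that bears it (a point fixed in the world has none). Each returns a list of dicts, best first, with "confidence" (0 to 1); they miss things now and then, are a little off and sometimes report something else, mostly with a low value. They report only what shows in the picture. A call takes as long as a camera call. They do not tell look-alikes from the thing itself.
- manip.cut_out(target, camera): "pixels" (480x640 bool, what is visible of it) and "rect" ([left, top, right, bottom] in pixels, round what is visible of it).
The state is a dict: "time": time; "joint_pos": joint angles; "joint_vel": joint speeds; "joint_efforts": joint torques, N m; "tool_pos": TCP position; "tool_rot": TCP orientation; "contact_force": force on the tool from outside, world axes, zero at the start; "ft_torque": the same for the moment, N m; "gripper_width": opening from 0.0 (shut) to 1.0 (fully open).
Only numpy, scipy, OpenCV 4.12 (cv2) and the standard library are available. Lean on these libraries where they do the work, as an engineer would, in place of code of your own. Each camera call takes 0.05 s, during which the arm holds its last target.

## Task

Take the roll of tape off the open drawer's deck and set it down on the bench top. Lift every spray can out of the leaning carton, stand it upright in the tray's compartments, and push the loaded tray across the gap, without lifting it or letting it dip into the gap, until it lies squarely on the open drawer's deck close to the end stop; then push the drawer fully home with the tray on it, and leave the other things on the bench where they are.

Things in the scene. Friction and masses are not known exactly. Their poses are not given: they have to be found in the camera images.
- can1_mid (a point): slim metal spray can with a grey cap, 44 mm in diameter up to 130 mm above its base, cap 33 mm wide above that, 150 mm tall in all, about 0.16 kg; this point is its centre, 75 mm above its base on its axis; z points to the cap. It starts in one compartment of the carton; None if absent
- can2_mid (a point): slim metal spray can with a grey cap, 44 mm in diameter up to 130 mm above its base, cap 33 mm wide above that, 150 mm tall in all, about 0.16 kg; this point is its centre, 75 mm above its base on its axis; z points to the cap. It starts in one compartment of the carton; None if absent
- can3_mid (a point): slim metal spray can with a grey cap, 44 mm in diameter up to 130 mm above its base, cap 33 mm wide above that, 150 mm tall in all, about 0.16 kg; this point is its centre, 75 mm above its base on its axis; z points to the cap. It starts in one compartment of the carton; None if absent
- can4_mid (a point): slim metal spray can with a grey cap, 44 mm in diameter up to 130 mm above its base, cap 33 mm wide above that, 150 mm tall in all, about 0.16 kg; this point is its centre, 75 mm above its base on its axis; z points to the cap. It starts in one compartment of the carton; None if absent
- carton: fixed cardboard carton leaning 20 degrees (0.349 rad) to the robot: its mouth faces along the cans' z axis, between up and this -x. 137 (lean) by 221 (y) by 146 mm deep, walls 5 mm; full-height dividers make 2 x 2 compartments of 61 by 103 (y) by 141 mm; a can rests on the lower side, its cap 9 mm above the rim. Rim 147 to 195 mm above the bench. Origin on the bench under the floor's middle; y is level
- platform: fixed loading platform, 220 (x) by 250 (y) mm, top 40 mm above the work surface; origin under its centre, on the work surface. Its +y edge borders the gap, 45 to 58 mm wide, between it and the drawer deck
- tray: loose open steel tray, 150 (x) by 180 (y) mm, 42 mm high, walls, floor and dividers 4 mm, about 0.5 kg, with dividers of full height making 2 by 2 compartments, centres at x = +-36.5 mm and y = +-44 mm; origin at the centre of its underside. It starts on the platform. A push bar sticks out of its -y end
- tray_bar (a point): middle of the tray's push bar: a round bar 10 mm thick and 118 mm long along the tray's x, 35 mm outside the -y end wall and 30 mm above the tray's underside, held by an arm near each end; space under and behind it is free
- drawer (a joint): travel of the drawer in m: 0 = fully home against its stop, 0.10 to 0.14 at the start; it opens to the dock's -x (towards the robot), is held by about 3 N of friction and has no spring
- deck (a point): middle of the drawer's flat deck, on its top, 38 mm above the bench; moves with the drawer; x along its travel, away from the robot; y across it, away from the platform. Deck 200 (x) by 205 (y) mm, lips 12 mm high along both x ends, an end stop 30 mm high on the +y side with its face 101.5 mm from this point; the -y side, towards the platform, is open
- drawer_handle (a point): middle of the drawer's bar handle, 110 mm long along y, 35 mm out from the drawer's front panel, 38 mm above the work surface; push here towards the dock's +x
- tape_mid (a point): loose roll of clear tape standing on its flat side on the drawer's deck at the start: a ring 66 mm across outside, 48 mm inside, 45 mm high, about 0.15 kg; this point is its centre, 22.5 mm above its underside
- screwdriver: bystander: screwdriver lying on the bench; origin at its middle
- offcut: bystander: aluminium channel offcut 130 by 40 by 40 mm; origin centre of underside
- screwbox: bystander: open grey box 90 by 70 by 40 mm; origin centre of underside
- wrench: bystander: wrench lying on the bench; origin at its middle
- carton_flat: bystander: folded flat carton 160 by 110 by 20 mm; origin centre of underside
Mind the look-alikes: they are no part of the job. What is shaped like the part that bears can4_mid but green is not meant.

How it is judged:
On the way, in this order (a step that is already met when the one before it is completed fails the run):
1. every can stands in the tray while the tray is still on the platform (angle between each of can1_mid, can2_mid, can3_mid, can4_mid's own z axis and vertical below 0.2 rad and x of can1_mid in the frame of tray between -0.075 and 0.075 m and y of can1_mid in the frame of tray between -0.09 and 0.09 m and z of can1_mid in the frame of tray between 0.065 and 0.088 m and x of can2_mid in the frame of tray between -0.075 and 0.075 m and y of can2_mid in the frame of tray between -0.09 and 0.09 m and z of can2_mid in the frame of tray between 0.065 and 0.088 m and x of can3_mid in the frame of tray between -0.075 and 0.075 m and y of can3_mid in the frame of tray between -0.09 and 0.09 m and z of can3_mid in the frame of tray between 0.065 and 0.088 m and x of can4_mid in the frame of tray between -0.075 and 0.075 m and y of can4_mid in the frame of tray between -0.09 and 0.09 m and z of can4_mid in the frame of tray between 0.065 and 0.088 m and y of tray in the frame of platform below 0.06 m), for 0.2 s.
2. the loaded tray lies on the deck of the open drawer and the tape is off on the bench top (x of tray in the frame of deck between -0.03 and 0.03 m and y of tray in the frame of deck between -0.022 and 0.02 m and z of tray in the frame of deck between -0.004 and 0.006 m and angle between tray's own z axis and vertical below 0.04 rad and angle between the x axis of tray and the x axis of deck, either way round below 0.2 rad and angle between each of can1_mid, can2_mid, can3_mid, can4_mid's own z axis and vertical below 0.2 rad and x of can1_mid in the frame of tray between -0.075 and 0.075 m and y of can1_mid in the frame of tray between -0.09 and 0.09 m and z of can1_mid in the frame of tray between 0.065 and 0.088 m and x of can2_mid in the frame of tray between -0.075 and 0.075 m and y of can2_mid in the frame of tray between -0.09 and 0.09 m and z of can2_mid in the frame of tray between 0.065 and 0.088 m and x of can3_mid in the frame of tray between -0.075 and 0.075 m and y of can3_mid in the frame of tray between -0.09 and 0.09 m and z of can3_mid in the frame of tray between 0.065 and 0.088 m and x of can4_mid in the frame of tray between -0.075 and 0.075 m and y of can4_mid in the frame of tray between -0.09 and 0.09 m and z of can4_mid in the frame of tray between 0.065 and 0.088 m and height (world z) of tape_mid below 0.042 m and horizontal distance between tape_mid and deck above 0.12 m and value of joint drawer above 0.06 m), for 0.2 s.
3. the drawer is home with the tray on it (value of joint drawer below 0.006 m and x of tray in the frame of deck between -0.03 and 0.03 m and y of tray in the frame of deck between -0.022 and 0.02 m and z of tray in the frame of deck between -0.004 and 0.006 m and angle between tray's own z axis and vertical below 0.04 rad and angle between the x axis of tray and the x axis of deck, either way round below 0.2 rad), for 0.2 s.
At the end, for the whole second after the job is handed in: tape roll on the bench top (centre below 42 mm, over 120 mm from the deck middle); every can upright (within 0.2 rad) on the floor of the tray; tray flat on the deck, centred within 30 mm in x and 20 mm in y, turned under 0.2 rad; drawer within 6 mm of home; all at rest (all of step 3 and angle between each of can1_mid, can2_mid, can3_mid, can4_mid's own z axis and vertical below 0.2 rad and x of can1_mid in the frame of tray between -0.075 and 0.075 m and y of can1_mid in the frame of tray between -0.09 and 0.09 m and z of can1_mid in the frame of tray between 0.065 and 0.088 m and x of can2_mid in the frame of tray between -0.075 and 0.075 m and y of can2_mid in the frame of tray between -0.09 and 0.09 m and z of can2_mid in the frame of tray between 0.065 and 0.088 m and x of can3_mid in the frame of tray between -0.075 and 0.075 m and y of can3_mid in the frame of tray between -0.09 and 0.09 m and z of can3_mid in the frame of tray between 0.065 and 0.088 m and x of can4_mid in the frame of tray between -0.075 and 0.075 m and y of can4_mid in the frame of tray between -0.09 and 0.09 m and z of can4_mid in the frame of tray between 0.065 and 0.088 m and height (world z) of tape_mid below 0.042 m and horizontal distance between tape_mid and deck above 0.12 m and linear speed of tray below 0.02 m/s); the robot touches nothing.
It fails at once if the tray dips into the gap or is tipped (more than 0.09 rad) (angle between tray's own z axis and vertical above 0.09 rad).
It fails at once if the tray is lifted or falls (its underside more than 30 mm above, or 12 mm below, the platform's top) (height (world z) of tray above 0.07 m or height (world z) of tray below 0.028 m).
It fails at once if a bystander is moved by more than 50 mm (distance of any of screwdriver, offcut, screwbox, wrench, carton_flat from where it was at the start of the episode above 0.05 m).
Of can1, can2, can3, can4 only 2 to 4 are there at a start; the rules pass over those that are not, and their reading is None.
At some moment in a run one of tape may be knocked a few centimetres aside while the robot is not near it.
It also fails if it takes over 210 s, if anything falls off the work surface, if the arm or the gripper's body presses on something with over 40 N, if the wrist force passes 120 N, or if a joint passes its speed limit or range.

## Working session

There is one attempt and no reset: what is moved stays moved. The work goes in short steps, Python scripts to look and compute and a shell command to move; the robot and the scene stay as the last step left them, time stands still between calls to the robot, and variables do not carry over. Pictures are saved under pics/ and viewed, and the job is handed in when it is done.

```bash
mkdir -p pics; ls
python3 - <<'E'
from plant import manip
import cv2
for n in ("scene","top","wrist"):
    cv2.imwrite(f"pics/{n}0.png",manip.grab_frame(n)); print(n,manip.get_calibration(n))
s=manip.state()
print({k:(v if not hasattr(v,'__len__') else [round(float(x),3) for x in v]) for k,v in s.items()})
print(manip.hold_point_z)
E
```

```text
pics
scene {'fx': 471.1116124470302, 'fy': 471.1116124470302, 'cx': 315.70014824981644, 'cy': 242.8262813045764, 'xyz': array([1.17799859, 0.30513192, 0.88343666]), 'attitude': array([-0.19814335,  0.49389124,  0.78972066, -0.30520801])}
top {'fx': 532.1933626793013, 'fy': 532.1933626793013, 'cx': 319.09011636434764, 'cy': 244.36750538310739, 'xyz': array([0.38798646, 0.03508087, 1.52125247]), 'attitude': array([-0.04038806,  0.70643628, -0.70519675,  0.044879  ])}
wrist {'fx': 334.10815075368777, 'fy': 334.10815075368777, 'cx': 324.57333433973935, 'cy': 238.59095976136402, 'xyz': array([ 0.33743752, -0.53166856,  0.37242966]), 'attitude': array([ 0.13844706,  0.8301479 , -0.5324046 , -0.09073153])}
{'time': 0.15, 'joint_pos': [-1.26, 0.053, 1.614, -0.0, 1.476, -0.119], 'joint_vel': [-0.0, -0.002, -0.004, -0.001, 0.001, -0.001], 'joint_efforts': [-0.0, -39.424, -37.072, -0.0, 0.005, 0.0], 'tool_pos': [0.26, -0.568, 0.194], 'tool_rot': [-0.001, 0.977, 0.213, -0.0], 'contact_force': [-0.878, -0.035, 0.101], 'ft_torque': [0.02, 0.01, 0.059], 'gripper_width': 1.0014425107464713}
0.0187
```

View pics/scene0.png

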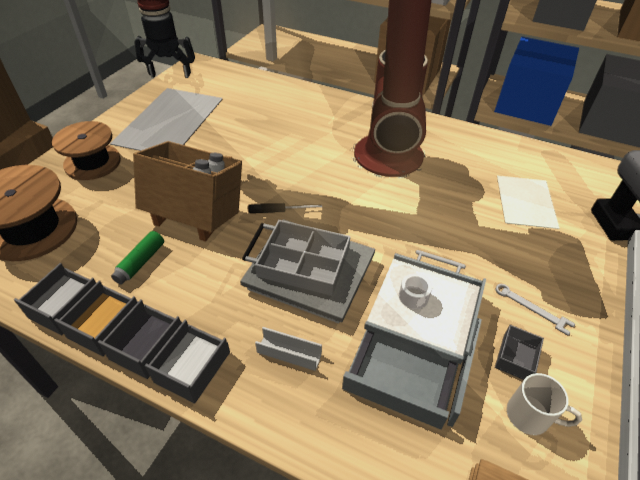

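View pics/top0.png

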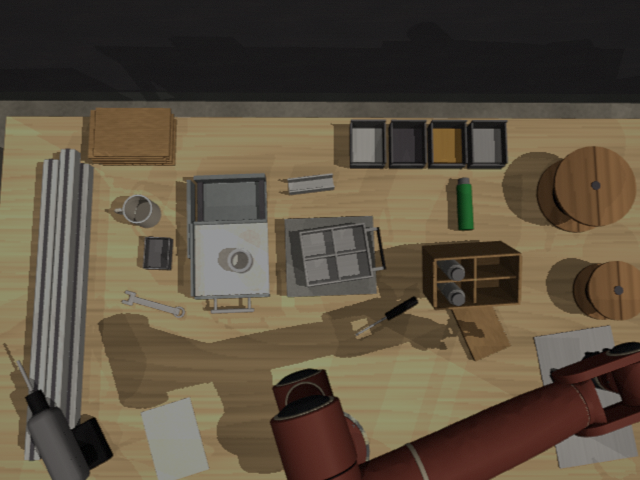

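View pics/wrist0.png

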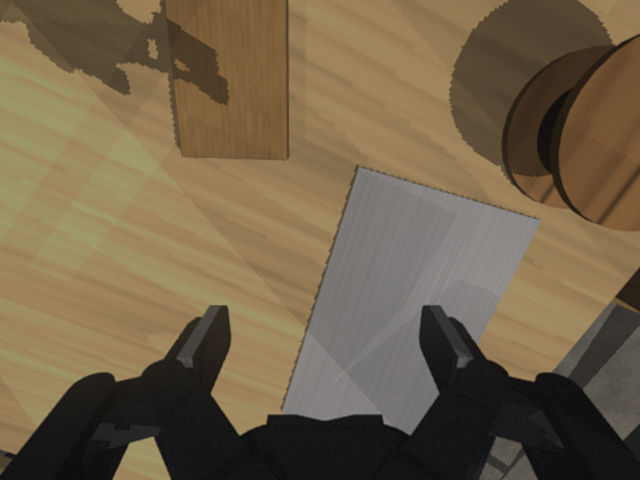

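```bash
cat > h.py <<'E'
from plant import manip
import numpy as np, cv2
from scipy.spatial.transform import Rotation as R
def q2R(q): return R.from_quat([q[1],q[2],q[3],q[0]]).as_matrix()
class Cam:
    def __init__(s,n,cal=None):
        c=cal or manip.get_calibration(n); s.c=c; s.R=q2R(c['attitude']); s.t=np.array(c['xyz'])
        s.K=np.array([[c['fx'],0,c['cx']],[0,c['fy'],c['cy']],[0,0,1]])
    def proj(s,P):
        p=(np.atleast_2d(P)-s.t)@s.R; p=p@s.K.T; return p[:,:2]/p[:,2:]
    def plane(s,uv,z):
        uv=np.atleast_2d(uv).astype(float); d=np.c_[uv,np.ones(len(uv))]@np.linalg.inv(s.K).T@s.R.T
        return s.t+d*((z-s.t[2])/d[:,2:])
def st():
    s=manip.state(); print('t',round(s['time'],2),'tcp',np.round(s['tool_pos'],4),'grip',round(s['gripper_width'],3),'F',np.round(s['contact_force'],1)); print('R',np.round(q2R(s['tool_rot']),3).tolist(),'q',np.round(s['joint_pos'],3)); return s
E
python3 - <<'E'
from h import *
for n in ("top","scene"):
    im=manip.grab_frame(n); c=Cam(n); vis=im.copy()
    for t in ["can1_mid","tape_mid","tray","deck","drawer_handle","tray_bar","carton","platform","screwdriver","offcut","screwbox","wrench","carton_flat"]:
        for r in manip.cut_out(t,n)[:4]:
            m=r['pixels']; ys,xs=np.nonzero(m); 
            print(n,t,round(r['confidence'],2),[int(v) for v in r['rect']],len(xs),np.round([xs.mean(),ys.mean()],1), np.round(c.plane([xs.mean(),ys.mean()],0.04)[0],3))
for n,b in (("top",(180,100,540,340)),("scene",(110,120,510,430))):
    im=manip.grab_frame(n); a=im[b[1]:b[3],b[0]:b[2]]; cv2.imwrite(f"pics/{n}z.png",cv2.resize(a,(800,int(800*a.shape[0]/a.shape[1])),interpolation=cv2.INTER_CUBIC)[:600])
E
```

```text
top can1_mid 0.53 [286, 214, 379, 295] 3186 [323.1 258.5] [0.528 0.015 0.04 ]
top can1_mid 0.27 [436, 279, 467, 309] 403 [452.8 292.9] [ 0.433 -0.346  0.04 ]
top tape_mid 0.76 [226, 247, 255, 273] 357 [239.9 260.1] [0.523 0.247 0.04 ]
top tray 0.7 [300, 222, 384, 287] 3915 [338.5 254.3] [ 0.54  -0.029  0.04 ]
top deck 0.91 [192, 217, 271, 313] 5938 [229.1 261.1] [0.52  0.277 0.04 ]
top drawer_handle 0.93 [192, 217, 271, 315] 6094 [229.4 261.3] [0.519 0.276 0.04 ]
top carton 0.68 [422, 240, 523, 310] 5274 [475.1 273.6] [ 0.486 -0.41   0.04 ]
top platform 0.64 [284, 213, 379, 298] 3544 [323.9 257.7] [0.53  0.012 0.04 ]
top screwdriver 0.79 [358, 298, 417, 333] 288 [400.  308.5] [ 0.389 -0.198  0.04 ]
top offcut 0.72 [142, 238, 173, 269] 940 [158.3 253. ] [0.542 0.475 0.04 ]
top offcut 0.69 [455, 308, 510, 360] 2119 [481.6 330.8] [ 0.329 -0.422  0.04 ]
top offcut 0.56 [299, 221, 385, 286] 4001 [338.7 254.2] [ 0.54  -0.029  0.04 ]
top screwbox 0.7 [142, 237, 175, 271] 1021 [158.6 252.9] [0.543 0.474 0.04 ]
top wrench 0.88 [128, 290, 180, 318] 362 [151.8 303.9] [0.401 0.487 0.04 ]
scene t
[... 583 characters left out ...]
2, 284, 211] 336 [265.7 207.5] [ 0.418 -0.195  0.04 ]
scene tray_bar 0.55 [243, 221, 348, 294] 5134 [300.6 255.9] [ 0.527 -0.037  0.04 ]
scene carton 0.93 [131, 140, 242, 239] 7242 [185.5 186.9] [ 0.444 -0.431  0.04 ]
scene platform 0.74 [239, 244, 373, 324] 3666 [317.8 286.4] [0.591 0.039 0.04 ]
scene screwdriver 0.87 [246, 200, 304, 214] 325 [266.6 207.4] [ 0.416 -0.193  0.04 ]
scene offcut 0.72 [254, 327, 321, 371] 1737 [289.5 348.5] [0.758 0.055 0.04 ]
scene screwbox 0.8 [496, 325, 542, 379] 1817 [519.  352.3] [0.562 0.474 0.04 ]
scene wrench 0.91 [497, 283, 579, 335] 696 [536.2 308.9] [0.437 0.49  0.04 ]
scene carton_flat 0.4 [245, 203, 313, 211] 394 [270.2 207.2] [ 0.412 -0.185  0.04 ]
```

View pics/topz.png

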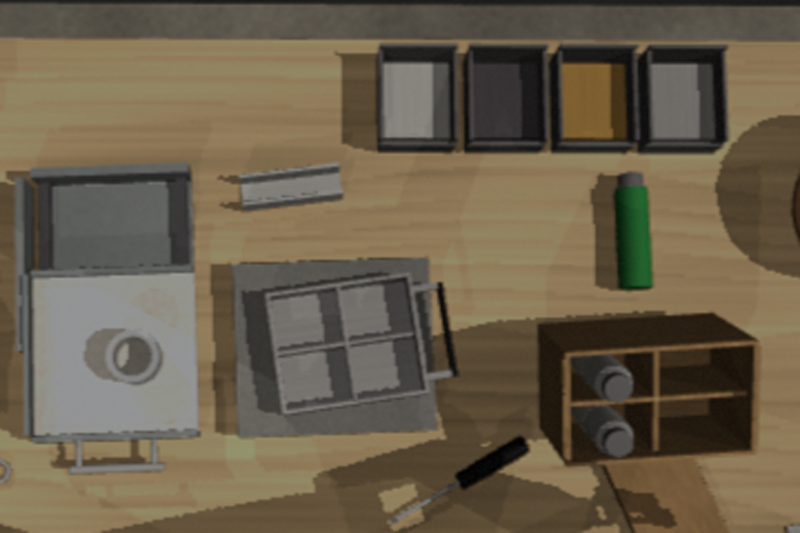

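View pics/scenez.png

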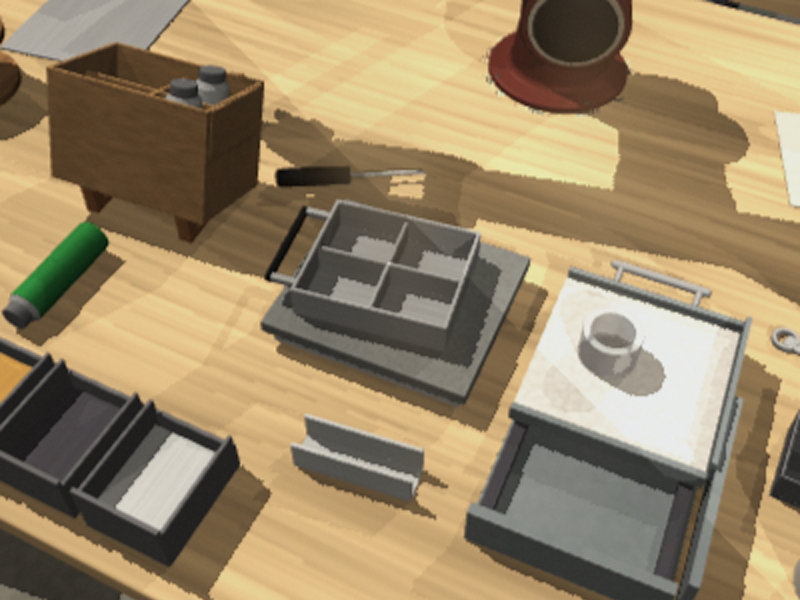

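Run:
```python
from h import *
im=cv2.imread("pics/top0.png")
def crop(im,b,f,name):
    a=cv2.resize(im[b[1]:b[3],b[0]:b[2]],None,fx=f,fy=f,interpolation=cv2.INTER_CUBIC)
    for x in range((b[0]+9)//10*10,b[2],10): cv2.line(a,((x-b[0])*f,0),((x-b[0])*f,8 if x%50 else 20),(0,0,255),1); cv2.putText(a,str(x),((x-b[0])*f,20),0,.35,(0,0,255)) if x%20==0 else 0
    for y in range((b[1]+9)//10*10,b[3],10): cv2.line(a,(0,(y-b[1])*f),(8,(y-b[1])*f),(0,0,255),1); cv2.putText(a,str(y),(8,(y-b[1])*f),0,.35,(0,0,255)) if y%20==0 else 0
    cv2.imwrite(name,a)
crop(im,(280,205,400,300),6,"pics/c1.png")
crop(im,(180,170,290,320),4,"pics/c2.png")
crop(im,(415,235,530,315),6,"pics/c3.png")
```

```text
(no output)
```

View pics/c1.png

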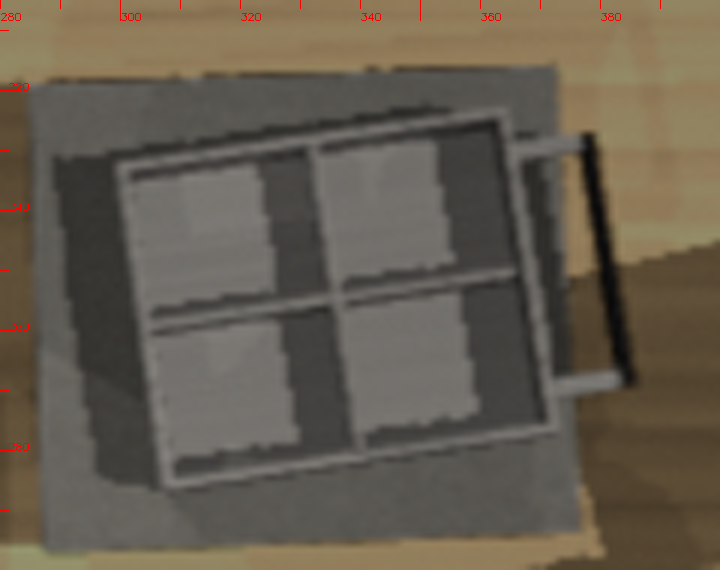

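View pics/c2.png

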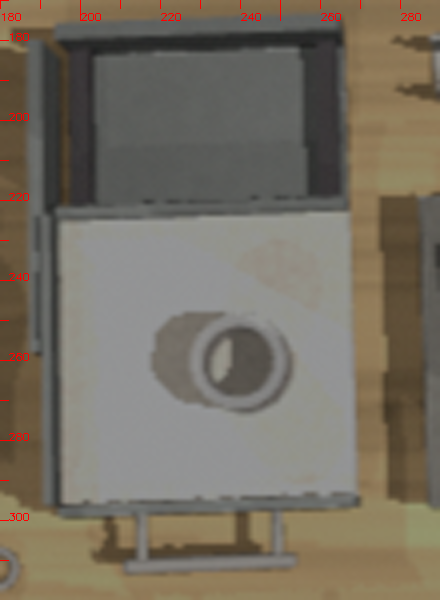

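View pics/c3.png

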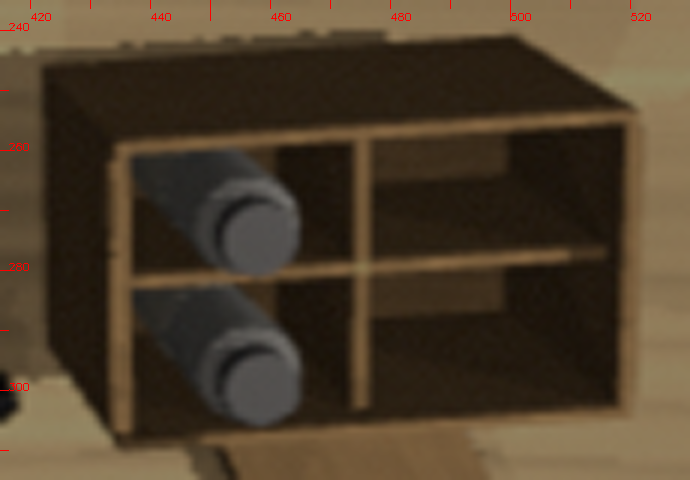

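```bash
python3 - <<'E'
from h import *
c=Cam("top"); P=lambda uv,z: c.plane(uv,z)
def rep(n,uv,z):
    p=P(uv,z); print(n,np.round(p,3)[:,:2].tolist(),'mean',np.round(p.mean(0),4)[:2]); return p
def yaw(a,b): d=b-a; return round(np.degrees(np.arctan2(d[1],d[0])),2)
t=rep('tray',[(299.7,232.0),(364.7,223),(372.7,277),(308,286.3)],.082)
print(yaw(t[1],t[0])-90,yaw(t[2],t[3])-90,yaw(t[3],t[0]),yaw(t[2],t[1]),np.linalg.norm(t-np.roll(t,1,0),axis=1))
b=rep('bar',[(378,227.5),(384.7,268.7)],.070); print(np.linalg.norm(b[0]-b[1]),yaw(b[1],b[0]))
p=rep('plat',[(284.7,218.7),(372.7,216),(376.7,293.3),(287.7,296.7)],.04)
print(yaw(p[1],p[0])-90,yaw(p[2],p[3])-90,yaw(p[3],p[0]),yaw(p[2],p[1]),np.linalg.norm(p-np.roll(p,1,0),axis=1))
d=rep('deck',[(195,223.8),(267,223.3),(269,294.5),(195,295.8)],.038)
print(yaw(d[1],d[0])-90,yaw(d[2],d[3])-90,yaw(d[3],d[0]),yaw(d[2],d[1]),np.linalg.norm(d-np.roll(d,1,0),axis=1))
h=rep('handle',[(211.3,311.8),(253.8,310.5)],.038); print(yaw(h[1],h[0])-90)
rep('tape',[(240,260.5)],.083)
u=rep('rimhi',[(434.7,259.7),(521,253)],.195);l=rep('rimlo',[(435,308.7),(520.3,303.3)],.147)
print(yaw(u[1],u[0])-90,yaw(l[1],l[0])-90,np.linalg.norm(u[0]-u[1]),np.linalg.norm(u-l,axis=1))
# scene cans
s=Cam("scene")
rep('capA',[(458,273.7)],.19);rep('capB',[(458.7,299.3)],.165)
E
python3 - <<'E'
import cv2
im=cv2.imread("pics/scene0.png")
a=cv2.resize(im[140:240,125:250],None,fx=6,fy=6,interpolation=cv2.INTER_CUBIC); cv2.imwrite("pics/c4.png",a)
a=cv2.resize(im[240:370,355:490],None,fx=5.5,fy=4.5,interpolation=cv2.INTER_CUBIC); cv2.imwrite("pics/c5.png",a)
E
```

```text
tray [[0.596, 0.079], [0.622, -0.099], [0.474, -0.119], [0.448, 0.056]] mean [ 0.5351 -0.0208]
8.099999999999994 8.260000000000005 8.93 7.83 [0.1497579  0.17965132 0.14925143 0.17678755]
bar [[0.611, -0.137], [0.497, -0.154]] mean [ 0.5543 -0.145 ]
0.1151205199973623 8.48
plat [[0.64, 0.123], [0.649, -0.125], [0.431, -0.134], [0.421, 0.113]] mean [ 0.5354 -0.0061]
1.9200000000000017 2.269999999999996 2.7 2.31 [0.21911298 0.24846652 0.21762006 0.24697836]
deck [[0.625, 0.375], [0.627, 0.173], [0.427, 0.165], [0.424, 0.369]] mean [0.5259 0.2705]
0.5400000000000063 1.0900000000000034 1.68 2.34 [0.20198259 0.20264957 0.20007292 0.20491567]
handle [[0.38, 0.323], [0.383, 0.206]] mean [0.3815 0.2646]
1.8199999999999932
tape [[0.518, 0.24]] mean [0.5179 0.2403]
rimhi [[0.511, -0.263], [0.528, -0.48]] mean [ 0.5194 -0.3717]
rimlo [[0.389, -0.271], [0.403, -0.491]] mean [ 0.3959 -0.3814]
4.549999999999997 3.6599999999999966 0.21816788784957336 [0.13122094 0.13441131]
capA [[0.476, -0.322]] mean [ 0.4761 -0.3217]
capB [[0.413, -0.328]] mean [ 0.4127 -0.3282]
```

View pics/c4.png

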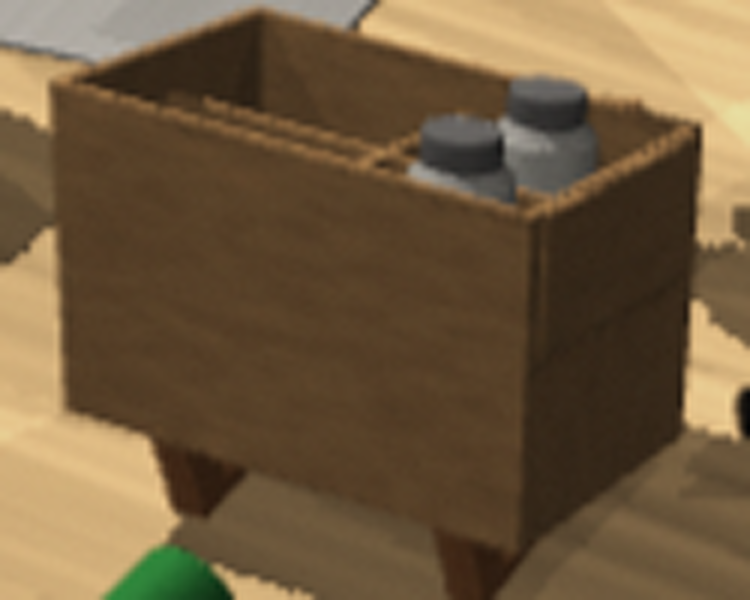

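View pics/c5.png

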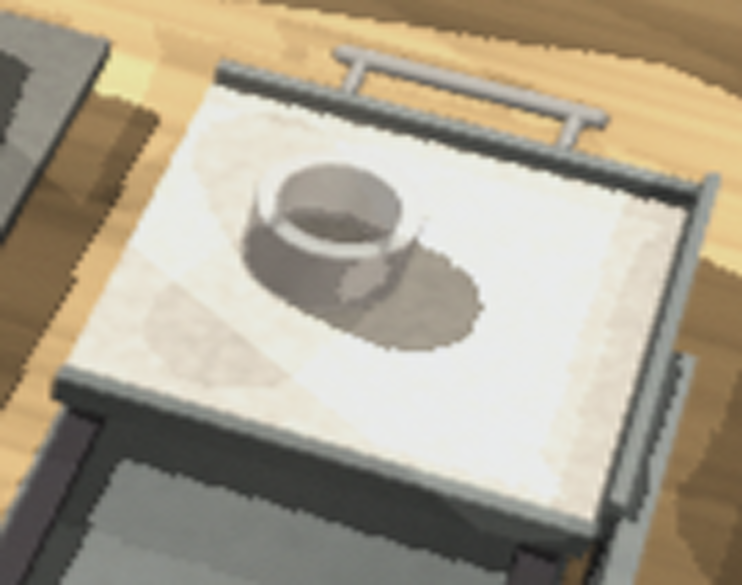

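Run:
```python
from h import *
from scipy.optimize import least_squares
t=Cam("top");s=Cam("scene")
for n,a,b in (('A',(458,273.7),(201.7,161.0)),('B',(458.7,299.3),(216,155.0))):
    r=least_squares(lambda X:np.r_[(t.proj(X)-a)[0],(s.proj(X)-b)[0]],[.45,-.32,.18]); print(n,np.round(r.x,4),np.round(r.fun,1))
# predicted from carton model: yaw 4deg, rim centre
m=(np.array([.5194,-.3717,.195])+[.3959,-.3814,.147])/2; yw=np.radians(4)
ex=np.array([np.cos(yw),np.sin(yw),0]);ey=np.array([-np.sin(yw),np.cos(yw),0]);L=np.radians(20)
az=-np.sin(L)*ex+np.cos(L)*[0,0,1]; ax=np.cos(L)*ex+np.sin(L)*np.array([0,0,1])
print('m',m,'az',az,'ax',ax)
# lean compartments: centre +-33; can rests on lower side: offset -30.5+22
for o in (33,-33): print(np.round(m+ax*(o-8.5)/1000+ey*.054+az*.009,4))
```

```text
A [ 0.477  -0.3236  0.1869] [ 0.4 -0.3  0.5  0.1]
B [ 0.4133 -0.3306  0.1597] [ 0.4 -0.2  0.4  0.1]Traceback (most recent call last):
  File "<stdin>", line 9, in <module>
TypeError: can't multiply sequence by non-int of type 'numpy.float64'
```

Run:
```python
from h import *
m=(np.array([.5194,-.3717,.195])+[.3959,-.3814,.147])/2; yw=np.radians(4)
ex=np.array([np.cos(yw),np.sin(yw),0]);ey=np.array([-np.sin(yw),np.cos(yw),0]);L=np.radians(20);Z=np.array([0,0,1.])
az=-np.sin(L)*ex+np.cos(L)*Z; ax=np.cos(L)*ex+np.sin(L)*Z
for o in (33,-33): print(np.round(m+ax*(o-8.5)/1000+ey*.054+az*.009,4))
for X in ([.477,-.3236,.1869],[.4133,-.3306,.1597]): print(np.round([(X-m)@ax,(X-m)@ey,(X-m)@az],4))
```

```text
[ 0.4738 -0.3213  0.1878]
[ 0.4119 -0.3256  0.1653]
[0.027  0.0515 0.0071]
[-0.0424  0.0489  0.0034]
```

```bash
python3 -m creep '[[0,0,6.9,0,0,-0.04,1],[0,0,6.9,0,0,-0.04,1],[0,0,6.8,0,0,-0.04,1],[0,6.7,0,0,0,0,0.75],[0,6.7,0,0,0,0,0.75],[0,6.6,0,0,0,0,0.75],[0,0,0,0,0,0,0.75]]'
cat >> h.py <<'E'
def delta(target,Rt=None):
    s=manip.state(); Rm=q2R(s['tool_rot']); d=Rm.T@(np.array(target)-s['tool_pos']); print('tool shift',np.round(d,4))
    if Rt is not None: print('tool rotvec deg',np.round(np.degrees(R.from_matrix(Rm.T@Rt).as_rotvec()),2), 'shift in target frame',np.round(np.array(Rt).T@(np.array(target)-s['tool_pos']),4))
def toolR(yaw,tilt):
    a,b=np.radians([yaw,tilt]); ex=np.array([np.cos(a),np.sin(a),0]); z0=np.array([0,0,-1.]); 
    z=np.sin(b)*ex+np.cos(b)*z0; y=np.array([np.sin(a),-np.cos(a),0]); return np.c_[np.cross(y,z),y,z]
E
python3 - <<'E'
from h import *
s=st(); Rt=toolR(4,20); az=-Rt[:,2]
for n,c in (('A',[.475,-.323,.187]),('B',[.412,-.329,.163])):
    for k in (.08,-.054): print(n,k,np.round(c+az*k,4)); delta(c+az*k,Rt)
E
```

```text
time: 2.23
tool_pos: [0.2572, -0.5685, 0.3132]
tool_rot: [-0.007, 0.984, 0.032, 0.174]
contact_force: [-0.4, 0.4, -0.6]
gripper_width: 0.752
t 2.23 tcp [ 0.2572 -0.5685  0.3132] grip 0.752 F [-0.4  0.4 -0.6]
R [[0.937, 0.065, 0.342], [0.061, -0.998, 0.024], [0.343, -0.002, -0.939]] q [-1.443 -0.058  1.56   0.35   1.616  0.083]
A 0.08 [ 0.4477 -0.3249  0.2622]
tool shift [ 0.1758 -0.2306  0.119 ]
tool rotvec deg [-0.   -0.08 -0.27] shift in target frame [ 0.1771 -0.2297  0.1188]
A -0.054 [ 0.4934 -0.3217  0.1363]
tool shift [ 0.1757 -0.2306  0.253 ]
tool rotvec deg [-0.   -0.08 -0.27] shift in target frame [ 0.1771 -0.2297  0.2528]
B 0.08 [ 0.3847 -0.3309  0.2382]
tool shift [ 0.1082 -0.2287  0.1198]
tool rotvec deg [-0.   -0.08 -0.27] shift in target frame [ 0.1095 -0.2281  0.1197]
B -0.054 [ 0.4304 -0.3277  0.1123]
tool shift [ 0.108  -0.2287  0.2538]
tool rotvec deg [-0.   -0.08 -0.27] shift in target frame [ 0.1095 -0.2281  0.2537]
```

```bash
python3 -m creep '[[0,0,0,0.029,-0.038,0,0.7],[0,0,0,0.029,-0.038,0,0.7],[0,0,0,0.029,-0.038,0,0.7],[0,0,0,0.029,-0.039,0,0.7],[0,0,0,0.03,-0.039,0.01,0.7],[0,0,0,0.03,-0.039,0.04,0.7],[0,0,0,0,0,0.03,0.7],[0,0,0,0,0,0,0.7],[0,0,0,0,0,0,0.7]]'
python3 - <<'E'
from h import *
s=st(); cal=manip.get_calibration('wrist'); im=manip.grab_frame('wrist'); cv2.imwrite('pics/w1.png',im)
c=Cam('wrist',cal); print(c.proj([[.475,-.323,.187],[.412,-.329,.163]]))
E
```

```text
time: 2.98
tool_pos: [0.4053, -0.3653, 0.3017]
tool_rot: [-0.008, 0.984, 0.035, 0.172]
contact_force: [0.3, -0.4, -0.5]
gripper_width: 0.701
t 2.98 tcp [ 0.4053 -0.3653  0.3017] grip 0.701 F [ 0.3 -0.4 -0.5]
R [[0.938, 0.072, 0.338], [0.067, -0.997, 0.027], [0.339, -0.003, -0.941]] q [-1.053 -0.343  1.824  0.313  1.512  0.451]
[[286.90555086 185.52513781]
 [291.05070855 252.47575585]]
```

View pics/w1.png

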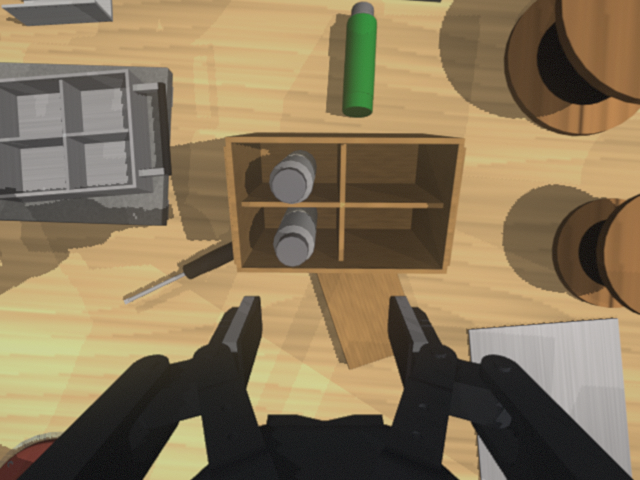

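Run:
```python
from h import *
from scipy.optimize import least_squares
cal=manip.get_calibration('wrist'); im=manip.grab_frame('wrist'); cv2.imwrite('pics/w2.png',im[100:300,200:400])
t=Cam("top");s=Cam("scene");w=Cam('wrist',cal)
for n,a,b,d in (('A',(458,273.7),(201.7,161.0),(291.5,184.5)),('B',(458.7,299.3),(216,155.0),(294.3,248.5))):
    r=least_squares(lambda X:np.r_[(t.proj(X)-a)[0],(s.proj(X)-b)[0],(w.proj(X)-d)[0]],[.45,-.32,.18]); print(n,np.round(r.x,4),np.round(r.fun,1))
Rt=toolR(4,20); delta(r.x*0+[.475,-.325,.187]-Rt[:,2]*.06,Rt)
```

```text
A [ 0.477  -0.3276  0.1836] [ 1.6 -0.2 -0.7  0.8 -0.8  0.3]
B [ 0.4156 -0.3325  0.1586] [ 1.  -1.1 -0.7  0.7 -0.6  0.7]
tool shift [ 0.0281 -0.0375  0.0754]
tool rotvec deg [0.06 0.01 0.01] shift in target frame [ 0.028  -0.0374  0.0754]
```

View pics/w2.png

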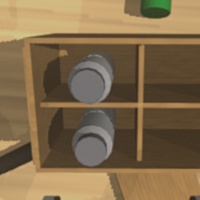

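```bash
python3 -m creep '[[0,0,0,0.0097,-0.0125,0.015,0.7],[0,0,0,0.0097,-0.0125,0.015,0.7],[0,0,0,0.0097,-0.0125,0.015,0.7],[0,0,0,0,0,0.015,0.7],[0,0,0,0,0,0.015,0.7],[0,0,0,0,0,0,0.7],[0,0,0,0,0,0,0.7]]'
python3 - <<'E'
from h import *
s=st(); cal=manip.get_calibration('wrist'); im=manip.grab_frame('wrist'); cv2.imwrite('pics/w3.png',im)
c=Cam('wrist',cal); print(c.proj([[.476,-.326,.185],[.415,-.3315,.160]]))
Rt=toolR(4,20); delta([.476,-.326,.186]+Rt[:,2]*.054,Rt)
E
```

```text
time: 3.67
tool_pos: [0.4551, -0.3266, 0.2437]
tool_rot: [-0.006, 0.984, 0.034, 0.173]
contact_force: [0.2, -0.6, 0.7]
gripper_width: 0.7
t 3.67 tcp [ 0.4551 -0.3266  0.2437] grip 0.7 F [ 0.2 -0.6  0.7]
R [[0.938, 0.069, 0.341], [0.065, -0.998, 0.023], [0.342, 0.0, -0.94]] q [-0.921 -0.317  1.898  0.296  1.372  0.55 ]
[[327.60410113 240.57868459]
 [328.93068666 314.00666244]]
tool shift [-0.0008  0.0003  0.1162]
tool rotvec deg [ 0.1  -0.05 -0.03] shift in target frame [-0.0007  0.0005  0.1162]
```

View pics/w3.png

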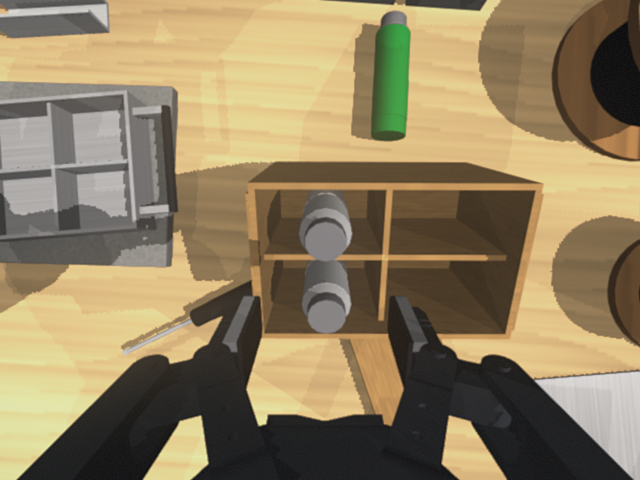

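```bash
python3 -m creep '[[0,0,0,0,0,0.015,0.7],[0,0,0,0,0,0.015,0.7],[0,0,0,0,0,0.015,0.7],[0,0,0,0,0,0.015,0.7],[0,0,0,0,0,0.01,0.7],[0,0,0,0,0,0.01,0.7],[0,0,0,0,0,0,0.7]]'
python3 - <<'E'
from h import *
s=st(); im=manip.grab_frame('wrist'); cv2.imwrite('pics/w4.png',im)
Rt=toolR(4,20); delta([.476,-.326,.186]+Rt[:,2]*.054,Rt)
E
```

```text
time: 4.3
tool_pos: [0.4824, -0.3235, 0.1665]
tool_rot: [-0.007, 0.984, 0.034, 0.173]
contact_force: [0.1, 0.5, -0.8]
gripper_width: 0.699
t 4.3 tcp [ 0.4824 -0.3235  0.1665] grip 0.699 F [ 0.1  0.5 -0.8]
R [[0.938, 0.07, 0.34], [0.065, -0.998, 0.025], [0.341, -0.002, -0.94]] q [-0.873 -0.218  1.947  0.299  1.219  0.552]
tool shift [-0.      0.0018  0.0343]
tool rotvec deg [-0.04  0.03 -0.  ] shift in target frame [-0.      0.0018  0.0343]
```

View pics/w4.png

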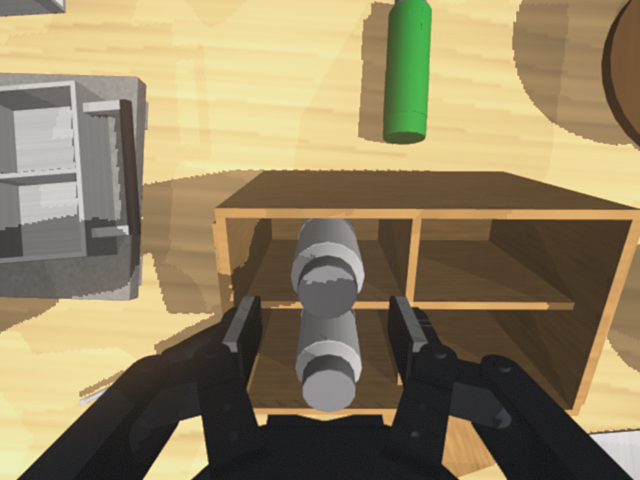

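```bash
python3 -m creep '[[0,0,0,0,0,0.01,0.7],[0,0,0,0,0,0.01,0.7],[0,0,0,0,0,0.01,0.7],[0,0,0,0,0,0.004,0.7],[0,0,0,0,0,0,0.7]]'
python3 - <<'E'
from h import *
s=st(); im=manip.grab_frame('wrist'); cv2.imwrite('pics/w5.png',im)
E
```

```text
time: 4.77
tool_pos: [0.4939, -0.3218, 0.1337]
tool_rot: [-0.007, 0.984, 0.035, 0.172]
contact_force: [0.2, 0.1, 0.2]
gripper_width: 0.702
t 4.77 tcp [ 0.4939 -0.3218  0.1337] grip 0.702 F [0.2 0.1 0.2]
R [[0.938, 0.071, 0.339], [0.066, -0.997, 0.027], [0.34, -0.003, -0.94]] q [-0.853 -0.167  1.959  0.303  1.154  0.551]
```

View pics/w5.png

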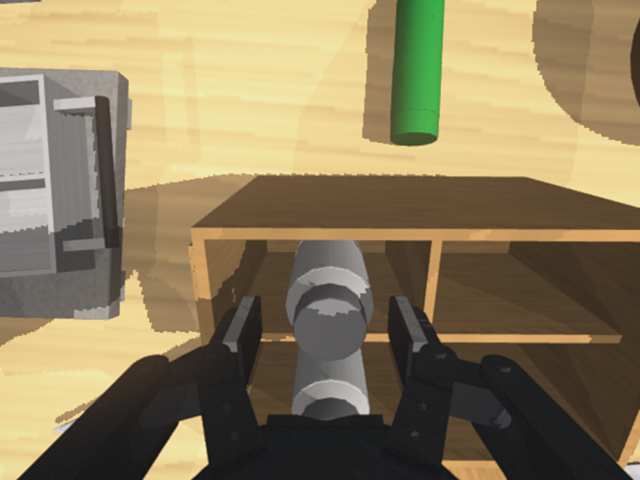

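```bash
python3 -m creep '[[0,0,0,0,0,0,0.4],[0,0,0,0,0,0,0.4],[0,0,0,0,0,0,0.2],[0,0,0,0,0,0,0.2],[0,0,0,0,0,0,0.2],[0,0,0,0,0,0,0.2],[0,0,0,0,0,-0.01,0.2],[0,0,0,0,0,-0.01,0.2]]'
python3 - <<'E'
from h import *
s=st(); im=manip.grab_frame('wrist'); cv2.imwrite('pics/w6.png',im)
E
```

```text
time: 5.48
tool_pos: [0.4873, -0.3223, 0.1541]
tool_rot: [-0.007, 0.984, 0.035, 0.173]
contact_force: [2.6, -0.6, -2.5]
gripper_width: 0.36
t 5.48 tcp [ 0.4873 -0.3223  0.1541] grip 0.36 F [ 2.6 -0.6 -2.5]
R [[0.937, 0.071, 0.341], [0.065, -0.998, 0.026], [0.342, -0.002, -0.94]] q [-0.865 -0.2    1.953  0.302  1.194  0.552]
```

View pics/w6.png

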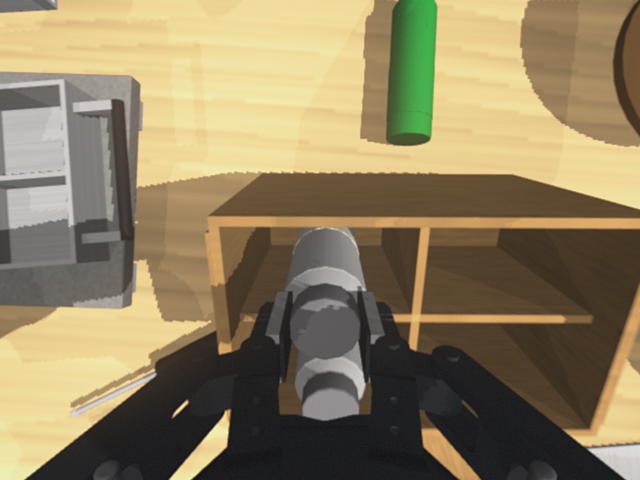

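Run:
```python
from h import *
s=manip.state(); c=Cam('wrist'); Rm=q2R(s['tool_rot']); p=np.array(s['tool_pos'])
for dz in (0,-.019,-.03):
  for w in (.0165,.022): print(dz,w,[np.round(c.proj(p+Rm@[0,y,dz])[0]) for y in (w,-w)], ((p+Rm@[0,0,dz]-c.t)@c.R)[2])
im=cv2.imread('pics/w6.png')[200:440,200:450]; cv2.imwrite('pics/w6z.png',cv2.resize(im,None,fx=2.5,fy=2.5))
```

```text
0 0.0165 [array([355., 275.]), array([299., 275.])] 0.1966395848280493
0 0.022 [array([364., 275.]), array([289., 275.])] 0.1966395848280493
-0.019 0.0165 [array([358., 290.]), array([296., 290.])] 0.17868561605436628
-0.019 0.022 [array([368., 290.]), array([286., 290.])] 0.17868561605436628
-0.03 0.0165 [array([360., 301.]), array([294., 301.])] 0.16829121308012873
-0.03 0.022 [array([371., 301.]), array([283., 301.])] 0.16829121308012873
```

View pics/w6z.png

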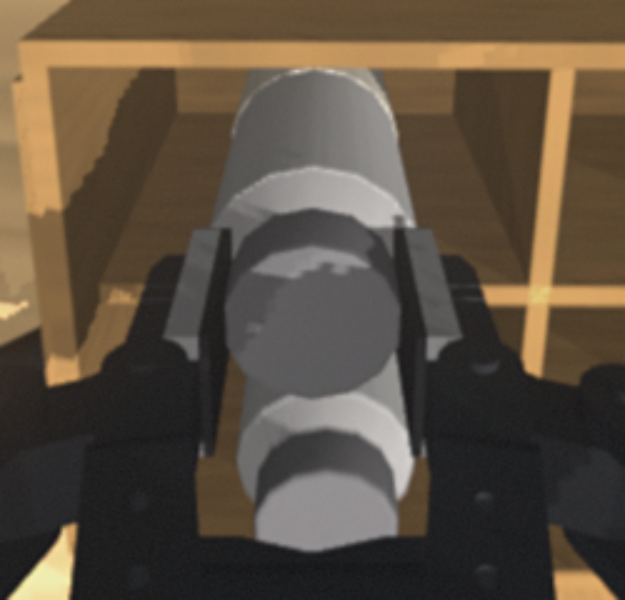

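```bash
python3 -m creep '[[0,0,0,0,0,-0.02,0.2],[0,0,0,0,0,-0.02,0.2],[0,0,0,0,0,-0.02,0.2],[0,0,0,0,0,-0.02,0.2],[0,0,0,0,0,-0.02,0.2],[0,0,0,0,0,-0.02,0.2],[0,0,0,0,0,-0.02,0.2],[0,0,0,0,0,-0.02,0.2],[0,0,0,0,0,0,0.2]]'
python3 - <<'E'
from h import *
s=st(); im=manip.grab_frame('scene'); cv2.imwrite('pics/s1.png',im)
Rt=toolR(4,0); delta([.577,-.059,.28],Rt)
E
```

```text
time: 6.28
tool_pos: [0.4329, -0.3286, 0.3103]
tool_rot: [-0.003, 0.984, 0.035, 0.175]
contact_force: [0.5, -0.8, -0.3]
gripper_width: 0.359
t 6.28 tcp [ 0.4329 -0.3286  0.3103] grip 0.359 F [ 0.5 -0.8 -0.3]
R [[0.936, 0.069, 0.345], [0.067, -0.998, 0.018], [0.345, 0.007, -0.939]] q [-0.961 -0.378  1.837  0.298  1.493  0.544]
tool shift [ 0.1433 -0.2586  0.0808]
tool rotvec deg [ 2.500e-01 -2.011e+01  2.000e-02] shift in target frame [ 0.1625 -0.2584  0.0278]
```

View pics/s1.png

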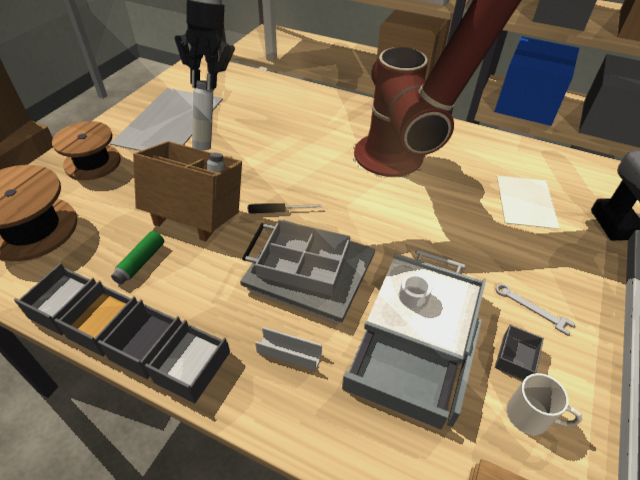

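```bash
python3 -m creep '[[0,-6.7,0,0,0,-0.015,0.2],[0,-6.7,0,0,0,-0.015,0.2],[0,-6.7,0,0,0,-0.01,0.2],[0,0,0,0,-0.02,0,0.2],[0,0,0,0.01,-0.024,0,0.2],[0,0,0,0.015,-0.024,0,0.2],[0,0,0,0.015,-0.024,0,0.2],[0,0,0,0.015,-0.024,0,0.2],[0,0,0,0.015,-0.024,0,0.2],[0,0,0,0.015,-0.024,0,0.2],[0,0,0,0.015,-0.024,0,0.2],[0,0,0,0.015,-0.024,0,0.2],[0,0,0,0.01,-0.02,0,0.2],[0,0,0,0,0,0,0.2],[0,0,0,0,0,0,0.2]]'
python3 - <<'E'
from h import *
s=st(); im=manip.grab_frame('wrist'); cv2.imwrite('pics/w7.png',im)
Rt=toolR(4,0); delta([.577,-.059,.2],Rt)
E
```

```text
time: 7.58
tool_pos: [0.5314, -0.0864, 0.3412]
tool_rot: [-0.0, 0.999, 0.036, -0.003]
contact_force: [-1.1, -0.3, -2.1]
gripper_width: 0.362
t 7.58 tcp [ 0.5314 -0.0864  0.3412] grip 0.362 F [-1.1 -0.3 -2.1]
R [[0.997, 0.073, -0.005], [0.073, -0.997, 0.0], [-0.005, -0.001, -1.0]] q [-2.990e-01 -1.950e-01  1.608e+00 -1.000e-03  1.733e+00  1.199e+00]
tool shift [ 0.0483 -0.0249  0.1414]
tool rotvec deg [-0.03  0.26  0.09] shift in target frame [ 0.0476 -0.025   0.1416]
```

View pics/w7.png

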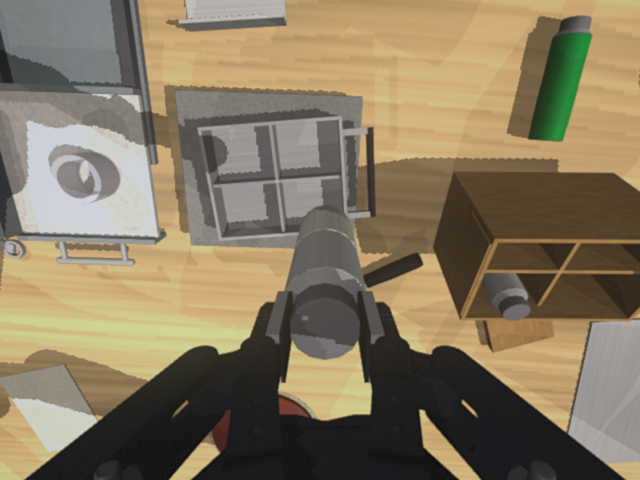

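Run:
```python
from h import *
c=Cam('wrist'); p=c.plane([(197,130),(339,117),(222,240)],.082); print(np.round(p,3), 'centre',np.round((p[1]+p[2])/2,4)); s=manip.state()
# vertical line below TCP
print(c.proj([[s['tool_pos'][0],s['tool_pos'][1],z] for z in (.39,.36,.247)]))
```

```text
[[ 0.595  0.079  0.082]
 [ 0.623 -0.097  0.082]
 [ 0.451  0.052  0.082]] centre [ 0.5367 -0.0223  0.082 ]
[[327.31038744 321.91397536]
 [326.99994018 290.25010602]
 [326.38211211 227.23512663]]
```

```bash
python3 -m creep '[[0,0.3,0,0.016,-0.008,0.01,0.2],[0,0,0,0.016,-0.008,0.02,0.2],[0,0,0,0.016,-0.009,0.02,0.2],[0,0,0,0,0,0.025,0.2],[0,0,0,0,0,0.025,0.2],[0,0,0,0,0,0.025,0.2],[0,0,0,0,0,0.015,0.2],[0,0,0,0,0,0,0.2],[0,0,0,0,0,0,0.2]]'
python3 - <<'E'
from h import *
s=st(); im=manip.grab_frame('scene'); cv2.imwrite('pics/s2.png',im[180:340,200:440]); cv2.imwrite('pics/w8.png',manip.grab_frame('wrist'))
im=cv2.imread('pics/s2.png'); cv2.imwrite('pics/s2.png',cv2.resize(im,None,fx=3,fy=3))
Rt=toolR(4,0); delta([.577,-.059,.142],Rt)
E
```

```text
time: 8.38
tool_pos: [0.5772, -0.0601, 0.202]
tool_rot: [-0.0, 0.999, 0.034, 0.0]
contact_force: [0.5, 0.1, -1.2]
gripper_width: 0.358
t 8.38 tcp [ 0.5772 -0.0601  0.202 ] grip 0.358 F [ 0.5  0.1 -1.2]
R [[0.998, 0.069, 0.001], [0.069, -0.998, 0.001], [0.001, -0.001, -1.0]] q [-2.320e-01 -5.800e-02  1.711e+00  1.000e-03  1.488e+00  1.269e+00]
tool shift [-0.0021 -0.0013  0.0631]
tool rotvec deg [ 0.05 -0.32 -0.02] shift in target frame [-0.0018 -0.0012  0.0631]
```

View pics/s2.png

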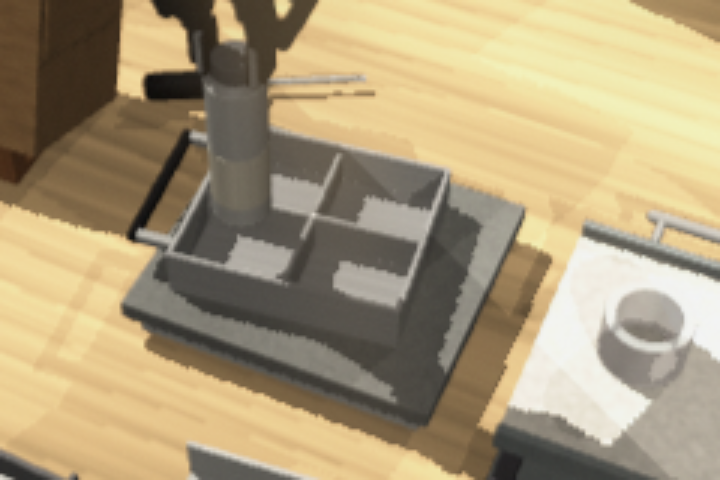

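View pics/w8.png

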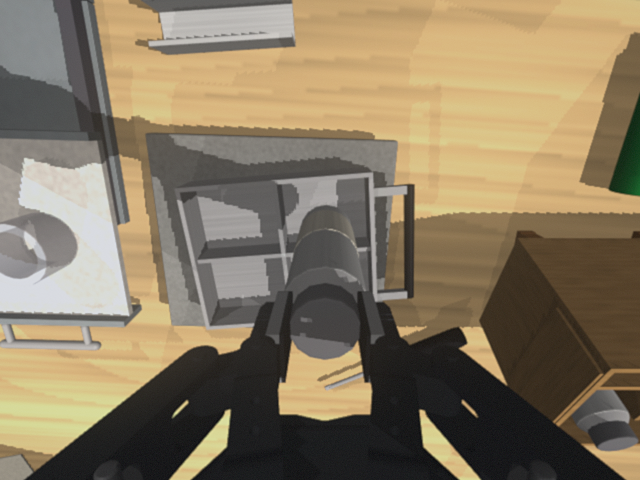

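```bash
python3 -m creep '[[0,0,0,0,0,0.015,0.2],[0,0,0,0,0,0.015,0.2],[0,0,0,0,0,0.015,0.2],[0,0,0,0,0,0.009,0.2],[0,0,0,0,0,0,0.2],[0,0,0,0,0,0,0.2]]'
python3 - <<'E'
from h import *
s=st(); im=manip.grab_frame('scene')[180:340,200:440]; cv2.imwrite('pics/s3.png',cv2.resize(im,None,fx=3,fy=3))
E
```

```text
time: 8.98
tool_pos: [0.5788, -0.0595, 0.1504]
tool_rot: [0.0, 0.999, 0.035, 0.002]
contact_force: [0.7, 0.7, -2.0]
gripper_width: 0.359
t 8.98 tcp [ 0.5788 -0.0595  0.1504] grip 0.359 F [ 0.7  0.7 -2. ]
R [[0.998, 0.07, 0.004], [0.07, -0.998, 0.0], [0.004, 0.0, -1.0]] q [-2.310e-01 -2.100e-02  1.762e+00  1.000e-03  1.396e+00  1.270e+00]
```

View pics/s3.png

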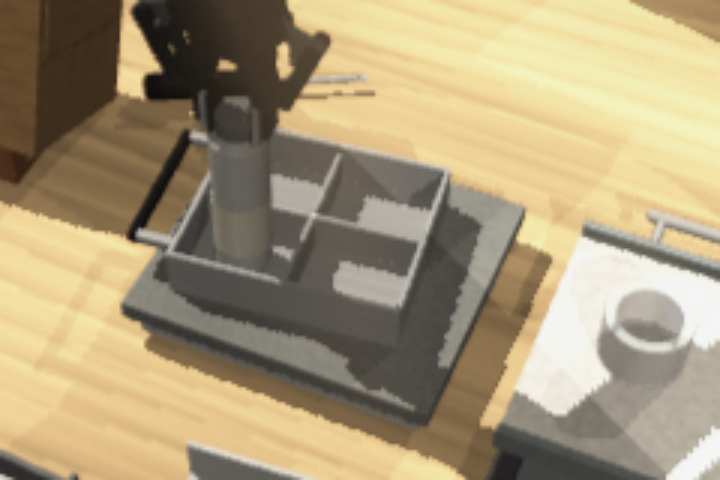

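```bash
python3 -m creep '[[0,0,0,0,0,0.004,0.2],[0,0,0,0,0,0.003,0.2],[0,0,0,0,0,0.002,0.2],[0,0,0,0,0,0,0.2]]'; python3 -m creep '[[0,0,0,0,0,0.0015,0.2],[0,0,0,0,0,0.0,0.2]]';python3 -m creep '[[0,0,0,0,0,0.0015,0.2],[0,0,0,0,0,0.0,0.2]]'
```

```text
time: 9.37
tool_pos: [0.5788, -0.0594, 0.1409]
tool_rot: [0.0, 0.999, 0.035, 0.002]
contact_force: [1.1, 0.1, -0.3]
gripper_width: 0.359
time: 9.53
tool_pos: [0.5796, -0.0594, 0.1409]
tool_rot: [0.0, 0.999, 0.035, 0.003]
contact_force: [-1.1, -0.5, 5.0]
gripper_width: 0.36
time: 9.7
tool_pos: [0.5803, -0.0595, 0.1409]
tool_rot: [0.0, 0.999, 0.035, 0.004]
contact_force: [-0.8, -0.3, 9.6]
gripper_width: 0.357
```

```bash
python3 -m creep '[[0,0,0,0,0,-0.003,0.2],[0,0,0,0,0,0,0.45],[0,0,0,0,0,0,0.7],[0,0,0,0,0,0,0.7],[0,0,0,0,0,0,0.7],[0,0,0,0,0,-0.015,0.7],[0,0,0,0,0,-0.015,0.7],[0,0,0,0,0,-0.015,0.7],[0,0,0,0,0,-0.02,0.7],[0,0,0,0,0,-0.02,0.7],[0,0,0,0,0,-0.02,0.7],[0,0,0,0,0,-0.02,0.7],[0,0,0,0,0,-0.02,0.7],[0,0,0,0,0,0,0.7]]'
python3 - <<'E'
from h import *
s=st(); im=manip.grab_frame('scene')[130:340,120:440]; cv2.imwrite('pics/s4.png',cv2.resize(im,None,fx=2.4,fy=2.4))
Rt=toolR(4,20); az=-Rt[:,2]
delta(np.array([.415,-.330,.161])+az*.06,Rt)
E
```

```text
time: 10.87
tool_pos: [0.5799, -0.0597, 0.2907]
tool_rot: [0.001, 0.999, 0.035, 0.006]
contact_force: [0.1, -0.2, 1.0]
gripper_width: 0.697
t 10.87 tcp [ 0.5799 -0.0597  0.2907] grip 0.697 F [ 0.1 -0.2  1. ]
R [[0.997, 0.07, 0.011], [0.07, -0.998, -0.002], [0.011, 0.002, -1.0]] q [-2.310e-01 -9.500e-02  1.600e+00  1.000e-03  1.625e+00  1.270e+00]
tool shift [-0.2038  0.2581  0.0695]
tool rotvec deg [ 0.08 19.53  0.04] shift in target frame [-0.2151  0.2583 -0.003 ]
```

View pics/s4.png

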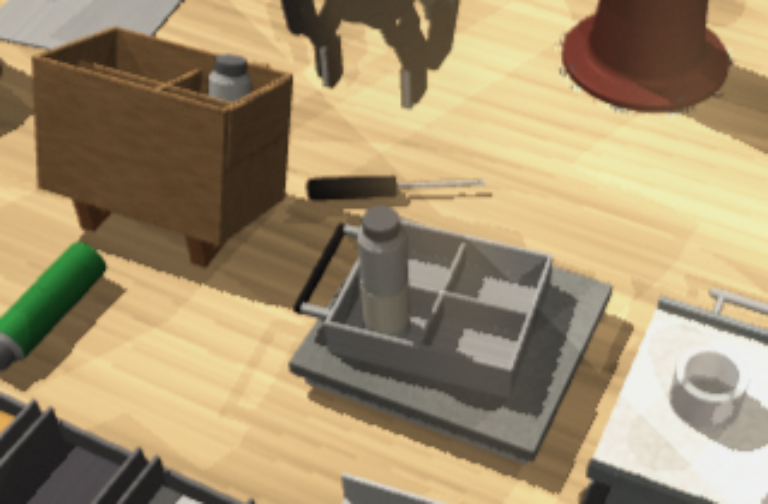

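```bash
python3 -m creep '[[0,6.5,0,0,0,-0.01,0.7],[0,6.5,0,0,0,-0.01,0.7],[0,6.5,0,0,0,0,0.7],[0,0,0,-0.025,0,0,0.7],[0,0,0,-0.025,0,0,0.7],[0,0,0,-0.025,0.015,0,0.7],[0,0,0,-0.025,0.022,0,0.7],[0,0,0,-0.025,0.022,0,0.7],[0,0,0,-0.02,0.022,0,0.7],[0,0,0,-0.02,0.022,0,0.7],[0,0,0,-0.02,0.022,0,0.7],[0,0,0,-0.015,0.022,0,0.7],[0,0,0,-0.015,0.022,0,0.7],[0,0,0,0,0.022,0,0.7],[0,0,0,0,0.022,0,0.7],[0,0,0,0,0.022,0,0.7],[0,0,0,0,0,0,0.7],[0,0,0,0,0,0,0.7]]'
python3 - <<'E'
from h import *
s=st(); 
Rt=toolR(4,20); az=-Rt[:,2]
delta(np.array([.415,-.330,.161])+az*.06,Rt)
cal=manip.get_calibration('wrist'); im=manip.grab_frame('wrist'); cv2.imwrite('pics/w9.png',im); print(Cam('wrist',cal).proj([[.415,-.33,.161]]))
E
```

```text
time: 12.42
tool_pos: [0.3906, -0.3078, 0.2307]
tool_rot: [-0.008, 0.985, 0.034, 0.17]
contact_force: [-0.4, 0.9, 0.4]
gripper_width: 0.703
t 12.42 tcp [ 0.3906 -0.3078  0.2307] grip 0.703 F [-0.4  0.9  0.4]
R [[0.94, 0.069, 0.334], [0.064, -0.998, 0.027], [0.335, -0.004, -0.942]] q [-1.013 -0.466  2.028  0.306  1.424  0.469]
tool shift [-0.0023  0.0238  0.0132]
tool rotvec deg [-0.18  0.41 -0.13] shift in target frame [-0.0024  0.0238  0.0133]
[[356.56347129 237.68991643]]
```

View pics/w9.png

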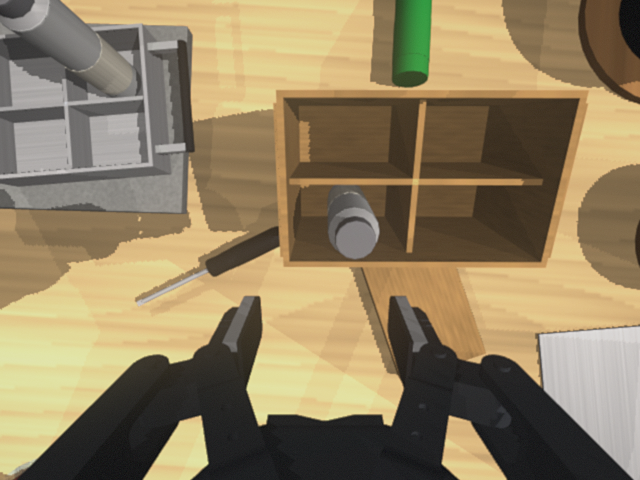

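```bash
python3 -m creep '[[0,0.4,0,-0.0012,0.012,0,0.7],[0,0,0,-0.0012,0.0118,0,0.7],[0,0,0,0,0,0,0.7],[0,0,0,0,0,0.015,0.7],[0,0,0,0,0,0.015,0.7],[0,0,0,0,0,0.015,0.7],[0,0,0,0,0,0.015,0.7],[0,0,0,0,0,0.015,0.7],[0,0,0,0,0,0,0.7],[0,0,0,0,0,0,0.7]]'
python3 - <<'E'
from h import *
s=st(); 
Rt=toolR(4,20); az=-Rt[:,2]
delta(np.array([.415,-.330,.161])-az*.056,Rt)
cal=manip.get_calibration('wrist'); im=manip.grab_frame('wrist'); cv2.imwrite('pics/w10.png',im)
E
```

```text
time: 13.3
tool_pos: [0.4163, -0.3289, 0.1609]
tool_rot: [-0.007, 0.984, 0.035, 0.174]
contact_force: [0.6, -0.1, -0.2]
gripper_width: 0.697
t 13.3 tcp [ 0.4163 -0.3289  0.1609] grip 0.697 F [ 0.6 -0.1 -0.2]
R [[0.937, 0.071, 0.342], [0.066, -0.997, 0.026], [0.343, -0.002, -0.939]] q [-0.994 -0.332  2.048  0.321  1.267  0.434]
tool shift [-0.0013  0.0011  0.0554]
tool rotvec deg [-0.13 -0.05  0.05] shift in target frame [-0.0012  0.001   0.0554]
```

View pics/w10.png

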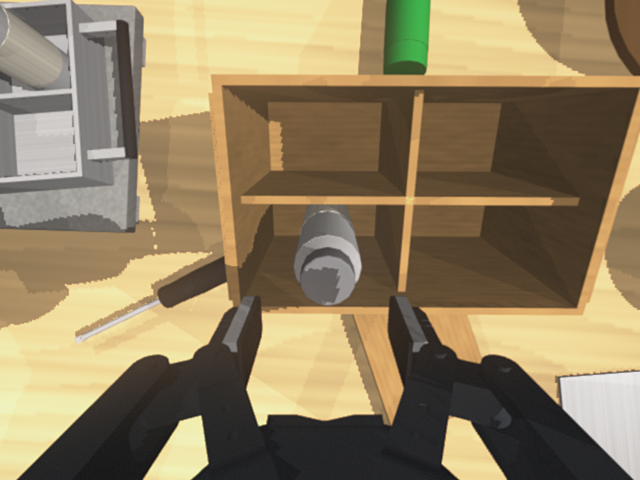

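```bash
python3 -m creep '[[0,0,0,-0.001,-0.0015,0.005,0.7],[0,0,0,0,0,0.01,0.7],[0,0,0,0,0,0.01,0.7],[0,0,0,0,0,0,0.7]]'; python3 -m creep '[[0,0,0,0,0,0.01,0.7],[0,0,0,0,0,0.01,0.7],[0,0,0,0,0,0.01,0.7],[0,0,0,0,0,0,0.7]]'
python3 - <<'E'
from h import *
s=st(); cv2.imwrite('pics/w11.png',manip.grab_frame('wrist'))
E
```

```text
time: 13.68
tool_pos: [0.4235, -0.3268, 0.1352]
tool_rot: [-0.008, 0.984, 0.034, 0.173]
contact_force: [-0.8, -0.5, -0.2]
gripper_width: 0.704
time: 14.02
tool_pos: [0.4337, -0.3258, 0.1065]
tool_rot: [-0.008, 0.984, 0.035, 0.173]
contact_force: [0.4, 0.9, 0.1]
gripper_width: 0.704
t 14.02 tcp [ 0.4337 -0.3258  0.1065] grip 0.704 F [0.4 0.9 0.1]
R [[0.938, 0.071, 0.34], [0.065, -0.997, 0.028], [0.341, -0.004, -0.94]] q [-0.958 -0.247  2.075  0.328  1.153  0.433]
```

View pics/w11.png

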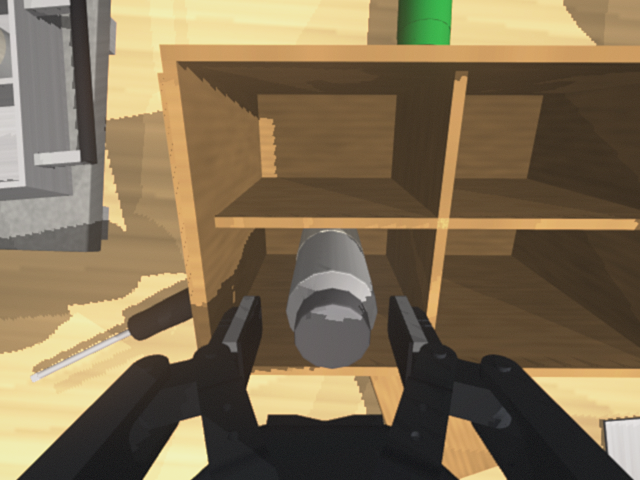

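Same view as for the first can (cap at (332,335) between the pads). Close and lift.

```bash
python3 -m creep '[[0,0,0,0,0,0,0.4],[0,0,0,0,0,0,0.4],[0,0,0,0,0,0,0.2],[0,0,0,0,0,0,0.2],[0,0,0,0,0,0,0.2],[0,0,0,0,0,0,0.2],[0,0,0,0,0,-0.01,0.2],[0,0,0,0,0,-0.01,0.2],[0,0,0,0,0,-0.02,0.2],[0,0,0,0,0,-0.02,0.2],[0,0,0,0,0,-0.02,0.2],[0,0,0,0,0,-0.02,0.2],[0,0,0,0,0,-0.02,0.2],[0,0,0,0,0,-0.02,0.2],[0,0,0,0,0,-0.02,0.2],[0,0,0,0,0,-0.02,0.2],[0,0,0,0,0,0,0.2]]'
python3 - <<'E'
from h import *
s=st(); cv2.imwrite('pics/w12.png',manip.grab_frame('wrist'))
Rt=toolR(4,0); delta([.4926,.017,.33],Rt)
E
```

```text
time: 15.48
tool_pos: [0.3725, -0.3329, 0.2833]
tool_rot: [-0.003, 0.984, 0.035, 0.176]
contact_force: [0.2, -1.3, -0.5]
gripper_width: 0.365
t 15.48 tcp [ 0.3725 -0.3329  0.2833] grip 0.365 F [ 0.2 -1.3 -0.5]
R [[0.936, 0.069, 0.345], [0.067, -0.998, 0.019], [0.346, 0.006, -0.938]] q [-1.084 -0.471  1.948  0.32   1.515  0.422]
tool shift [ 0.1526 -0.34    0.0025]
tool rotvec deg [ 1.900e-01 -2.017e+01  2.000e-02] shift in target frame [ 0.1442 -0.3402 -0.0492]
```

View pics/w12.png

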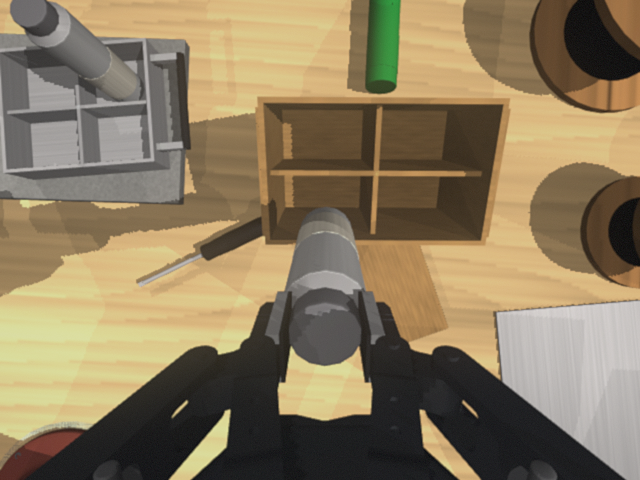

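```bash
python3 -m creep '[[0,0,0,0,0,-0.02,0.2],[0,-6.7,0,0,0,-0.015,0.2],[0,-6.7,0,0,0,-0.01,0.2],[0,-6.7,0,0,0,-0.005,0.2],[0,0,0,0.006,-0.024,0,0.2],[0,0,0,0.01,-0.026,0,0.2],[0,0,0,0.01,-0.026,0,0.2],[0,0,0,0.01,-0.026,0,0.2],[0,0,0,0.01,-0.026,0,0.2],[0,0,0,0.012,-0.026,0,0.2],[0,0,0,0.012,-0.026,0,0.2],[0,0,0,0.012,-0.026,0,0.2],[0,0,0,0.012,-0.026,0,0.2],[0,0,0,0.012,-0.026,0,0.2],[0,0,0,0.012,-0.026,0,0.2],[0,0,0,0.01,-0.026,0,0.2],[0,0,0,0.006,-0.02,0,0.2],[0,0,0,0,0,0,0.2],[0,0,0,0,0,0,0.2]]'
python3 - <<'E'
from h import *
s=st(); cal=manip.get_calibration('wrist'); cv2.imwrite('pics/w13.png',manip.grab_frame('wrist'))
Rt=toolR(4,0); delta([.4926,.017,.2],Rt)
E
```

```text
time: 17.12
tool_pos: [0.4676, 0.0069, 0.3241]
tool_rot: [-0.0, 0.999, 0.036, -0.002]
contact_force: [0.9, -0.9, -0.5]
gripper_width: 0.362
t 17.12 tcp [0.4676 0.0069 0.3241] grip 0.362 F [ 0.9 -0.9 -0.5]
R [[0.997, 0.073, -0.004], [0.073, -0.997, 0.0], [-0.004, -0.0, -1.0]] q [-0.144 -0.371  1.778 -0.     1.738  1.353]
tool shift [ 0.0261 -0.009   0.1244]
tool rotvec deg [-0.01  0.18  0.09] shift in target frame [ 0.0257 -0.0091  0.1245]
```

View pics/w13.png

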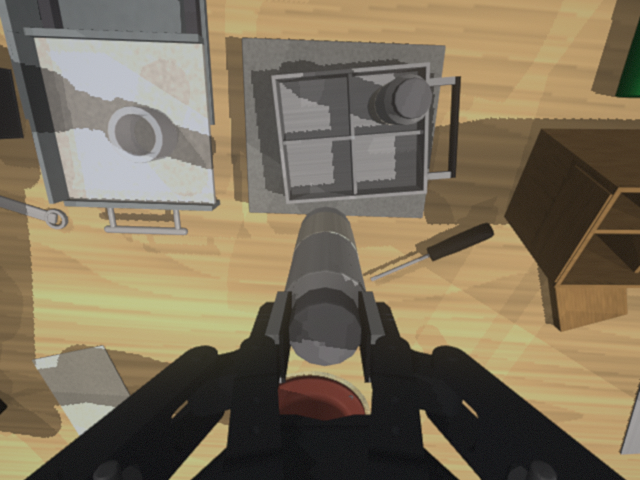

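Run:
```python
from h import *
c=Cam('wrist'); p=c.plane([(273,76),(428,64),(289,203)],.082); print(np.round(p,3),(p[1]+p[2])/2, np.degrees(np.arctan2(*(p[0]-p[2])[[1,0]])),'tape',c.plane([(135,132)],.083))
print(c.proj([[.4926,.017,.044]]))
```

```text
[[ 0.598  0.076  0.082]
 [ 0.622 -0.098  0.082]
 [ 0.451  0.053  0.082]] [ 0.53661731 -0.0226899   0.082     ] 9.12976112214875 tape [[0.52487515 0.24000283 0.083     ]]
[[319.26023633 168.38449852]]
```

Tray unmoved. Lower the second can into the -x,+y compartment.

```bash
python3 -m creep '[[0,0.2,0,0.012,-0.0045,0.01,0.2],[0,0,0,0.0135,-0.0045,0.02,0.2],[0,0,0,0,0,0.025,0.2],[0,0,0,0,0,0.025,0.2],[0,0,0,0,0,0.025,0.2],[0,0,0,0,0,0.02,0.2],[0,0,0,0,0,0.015,0.2],[0,0,0,0,0,0.015,0.2],[0,0,0,0,0,0.01,0.2],[0,0,0,0,0,0,0.2],[0,0,0,0,0,0,0.2]]'
python3 - <<'E'
from h import *
s=st(); im=manip.grab_frame('scene')[130:340,120:440]; cv2.imwrite('pics/s5.png',cv2.resize(im,None,fx=2.4,fy=2.4))
delta([.4926,.017,.142],toolR(4,0))
E
```

```text
time: 18.08
tool_pos: [0.4931, 0.0161, 0.1608]
tool_rot: [-0.0, 0.999, 0.035, 0.001]
contact_force: [0.2, -0.7, -0.3]
gripper_width: 0.364
t 18.08 tcp [0.4931 0.0161 0.1608] grip 0.364 F [ 0.2 -0.7 -0.3]
R [[0.998, 0.069, 0.002], [0.069, -0.998, 0.0], [0.002, -0.0, -1.0]] q [-1.190e-01 -2.490e-01  1.951e+00  1.000e-03  1.439e+00  1.383e+00]
tool shift [-0.0012 -0.001   0.0199]
tool rotvec deg [ 0.01 -0.24 -0.02] shift in target frame [-0.0011 -0.001   0.0199]
```

View pics/s5.png

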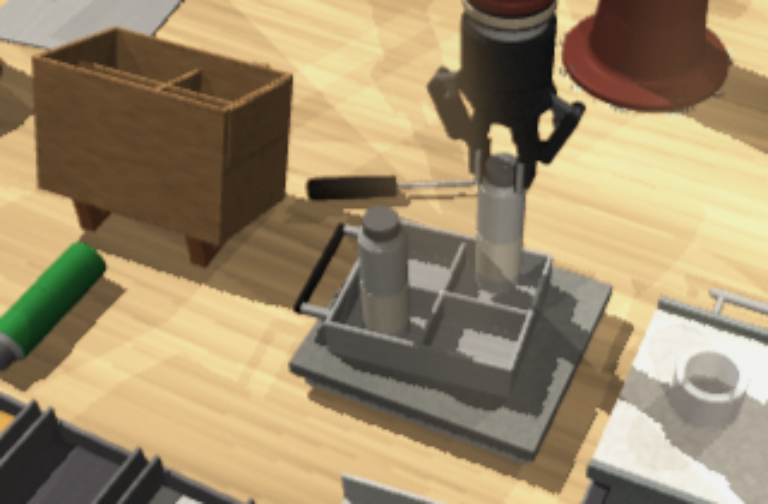

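```bash
python3 -m creep '[[0,0,0,0,0,0.006,0.2],[0,0,0,0,0,0.005,0.2],[0,0,0,0,0,0.004,0.2],[0,0,0,0,0,0,0.2]]'; python3 -m creep '[[0,0,0,0,0,0.002,0.2],[0,0,0,0,0,0.0,0.2]]';python3 -m creep '[[0,0,0,0,0,0.002,0.2],[0,0,0,0,0,0.0,0.2]]';python3 -m creep '[[0,0,0,0,0,0.002,0.2],[0,0,0,0,0,0.0,0.2]]'
```

```text
time: 18.47
tool_pos: [0.493, 0.0168, 0.1453]
tool_rot: [-0.0, 0.999, 0.035, 0.001]
contact_force: [-1.2, -0.2, -1.5]
gripper_width: 0.362
time: 18.63
tool_pos: [0.4935, 0.0167, 0.1441]
tool_rot: [-0.0, 0.999, 0.035, 0.002]
contact_force: [0.2, -0.1, -1.6]
gripper_width: 0.367
time: 18.8
tool_pos: [0.4935, 0.0167, 0.1422]
tool_rot: [-0.0, 0.999, 0.035, 0.002]
contact_force: [-0.2, -0.5, -1.2]
gripper_width: 0.357
time: 18.97
tool_pos: [0.4935, 0.0167, 0.1401]
tool_rot: [-0.0, 0.999, 0.035, 0.002]
contact_force: [0.0, 0.0, -1.3]
gripper_width: 0.357
```

```bash
python3 -m creep '[[0,0,0,0,0,0.002,0.2],[0,0,0,0,0,0.0,0.2]]';python3 -m creep '[[0,0,0,0,0,0.002,0.2],[0,0,0,0,0,0.0,0.2]]'
```

```text
time: 19.13
tool_pos: [0.4934, 0.0167, 0.138]
tool_rot: [-0.0, 0.999, 0.035, 0.001]
contact_force: [-0.8, 0.8, -1.6]
gripper_width: 0.362
time: 19.3
tool_pos: [0.4941, 0.0166, 0.137]
tool_rot: [0.0, 0.999, 0.035, 0.002]
contact_force: [-0.4, 0.2, 1.1]
gripper_width: 0.361
```

```bash
python3 -m creep '[[0,0,0,0,0,-0.001,0.2],[0,0,0,0,0,0,0.45],[0,0,0,0,0,0,0.7],[0,0,0,0,0,0,0.7],[0,0,0,0,0,0,0.7],[0,0,0,0,0,-0.015,0.7],[0,0,0,0,0,-0.015,0.7],[0,0,0,0,0,-0.015,0.7],[0,0,0,0,0,-0.02,0.7],[0,0,0,0,0,-0.02,1],[0,0,0,0,0,-0.02,1],[0,0,0,0,0,-0.02,1],[0,0,0,0,0,0,1]]'
python3 - <<'E'
from h import *
s=st(); im=manip.grab_frame('scene')[130:340,120:440]; cv2.imwrite('pics/s6.png',cv2.resize(im,None,fx=2.4,fy=2.4))
im=manip.grab_frame('top')[170:320,180:400]; cv2.imwrite('pics/t6.png',cv2.resize(im,None,fx=3.5,fy=3.5))
for n in('scene','top','wrist'):
    if n=='wrist': manip.grab_frame(n)
    for r in manip.cut_out('tape_mid',n)[:2]: print(n,r['rect'],r['confidence'])
E
```

```text
time: 20.38
tool_pos: [0.4953, 0.0164, 0.2676]
tool_rot: [0.001, 0.999, 0.035, 0.006]
contact_force: [1.2, -0.5, 1.6]
gripper_width: 0.995
t 20.38 tcp [0.4953 0.0164 0.2676] grip 0.995 F [ 1.2 -0.5  1.6]
R [[0.997, 0.07, 0.012], [0.07, -0.998, -0.001], [0.012, 0.002, -1.0]] q [-1.180e-01 -3.050e-01  1.819e+00  1.000e-03  1.616e+00  1.383e+00]
scene [401.7, 272.7, 430.2, 305.8] 0.67
top [226.7, 248.0, 256.9, 271.2] 0.83
wrist [85.8, 130.2, 166.9, 197.1] 0.95
```

View pics/s6.png

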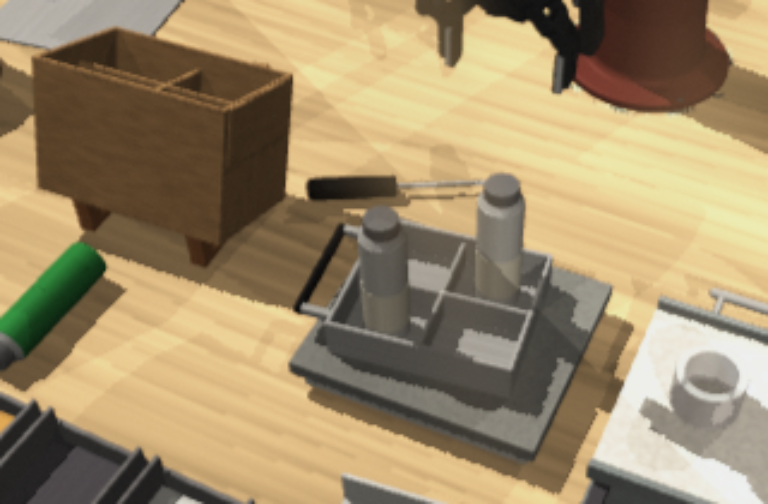

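View pics/t6.png

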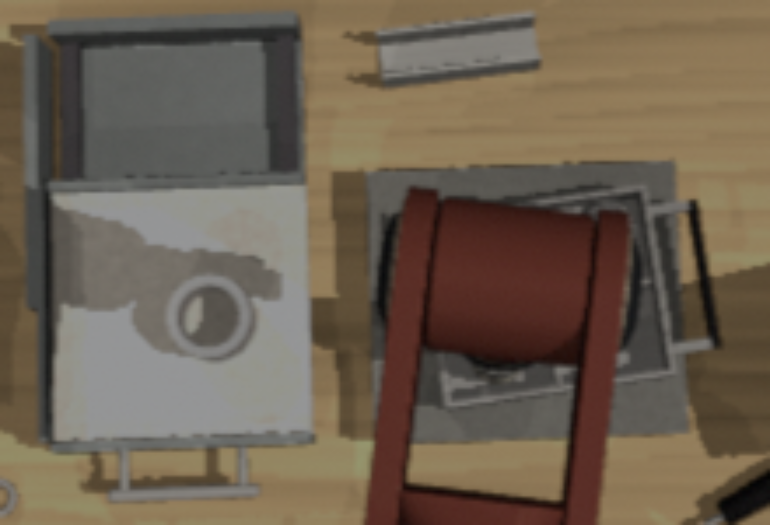

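```bash
python3 -m creep '[[0,0,0,0,-0.025,0,1],[0,0,0,0,-0.025,0,1],[0,0,0,0.005,-0.025,0,1],[0,0,0,0.005,-0.025,0,1],[0,0,0,0.005,-0.025,0,1],[0,0,0,0.005,-0.025,0.01,1],[0,0,0,0.005,-0.025,0.02,1],[0,0,0,0.005,-0.025,0.02,1],[0,0,0,0.005,-0.02,0.01,1],[0,0,0,0,0,0,1],[0,0,0,0,0,0,1]]'
python3 - <<'E'
from h import *
s=st(); cal=manip.get_calibration('wrist'); im=manip.grab_frame('wrist');cv2.imwrite('pics/w14.png',im); c=Cam('wrist',cal); print(c.proj([[.520,.240,.083]]))
r=manip.cut_out('tape_mid','wrist')[0]; print(r['rect'],r['confidence'])
E
```

```text
time: 21.6
tool_pos: [0.5116, 0.2389, 0.2001]
tool_rot: [0.001, 0.999, 0.036, -0.0]
contact_force: [-0.3, -1.3, -0.1]
gripper_width: 1.0
t 21.6 tcp [0.5116 0.2389 0.2001] grip 1.0 F [-0.3 -1.3 -0.1]
R [[0.997, 0.072, -0.001], [0.072, -0.997, -0.001], [-0.001, 0.001, -1.0]] q [ 3.060e-01 -9.300e-02  1.748e+00 -1.000e-03  1.488e+00  1.804e+00]
[[325.47370711 211.45092409]]
[287.7, 167.2, 362.3, 243.6] 0.62
```

View pics/w14.png

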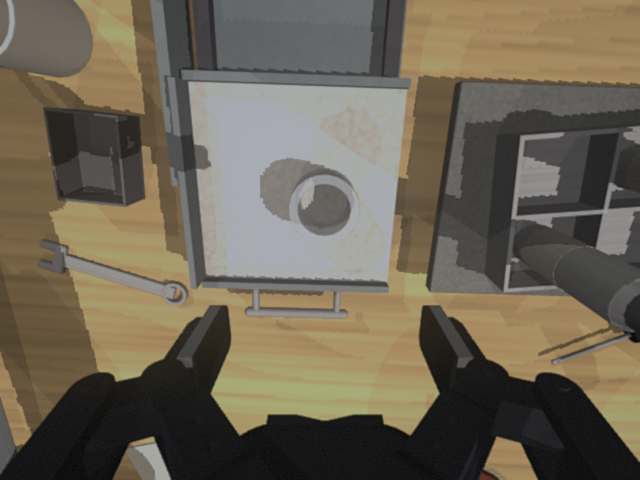

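```bash
python3 -m creep '[[0,0,0,0.005,-0.0005,0.01,1],[0,0,0,0.0055,-0.0005,0.02,1],[0,0,0,0,0,0.025,1],[0,0,0,0,0,0.025,1],[0,0,0,0,0,0.02,1],[0,0,0,0,0,0,1],[0,0,0,0,0,0,1]]'
python3 - <<'E'
from h import *
s=st(); cal=manip.get_calibration('wrist'); im=manip.grab_frame('wrist');cv2.imwrite('pics/w15.png',im); c=Cam('wrist',cal); print(c.proj([[.522,.2405,.083]]))
E
```

```text
time: 22.28
tool_pos: [0.5231, 0.2393, 0.1015]
tool_rot: [0.0, 0.999, 0.035, 0.001]
contact_force: [0.7, 0.2, 0.6]
gripper_width: 0.998
t 22.28 tcp [0.5231 0.2393 0.1015] grip 0.998 F [0.7 0.2 0.6]
R [[0.998, 0.069, 0.001], [0.069, -0.998, -0.001], [0.001, 0.001, -1.0]] q [ 3.000e-01  1.000e-02  1.816e+00 -1.000e-03  1.314e+00  1.802e+00]
[[324.76217074 264.4086879 ]]
```

View pics/w15.png

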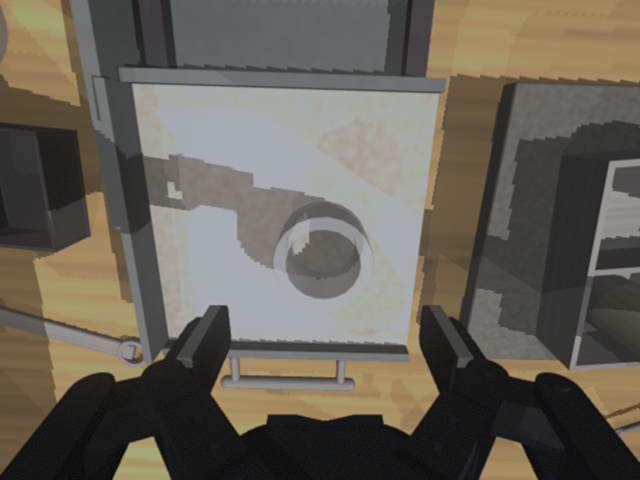

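```bash
python3 -m creep '[[0,0,0,0.002,0,0.015,1],[0,0,0,0,0,0.015,1],[0,0,0,0,0,0.015,1],[0,0,0,0,0,0.008,1],[0,0,0,0,0,0,1],[0,0,0,0,0,0,0.7],[0,0,0,0,0,0,0.5],[0,0,0,0,0,0,0.5],[0,0,0,0,0,0,0.5],[0,0,0,0,0,0,0.5]]'
python3 - <<'E'
from h import *
s=st(); im=manip.grab_frame('wrist');cv2.imwrite('pics/w16.png',im)
E
```

```text
time: 23.17
tool_pos: [0.5263, 0.2406, 0.0504]
tool_rot: [-0.0, 0.999, 0.035, 0.002]
contact_force: [-1.1, 0.2, 0.2]
gripper_width: 0.497
t 23.17 tcp [0.5263 0.2406 0.0504] grip 0.497 F [-1.1  0.2  0.2]
R [[0.998, 0.07, 0.005], [0.07, -0.998, 0.001], [0.005, -0.0, -1.0]] q [ 3.010e-01  7.300e-02  1.843e+00 -1.000e-03  1.221e+00  1.802e+00]
```

View pics/w16.png

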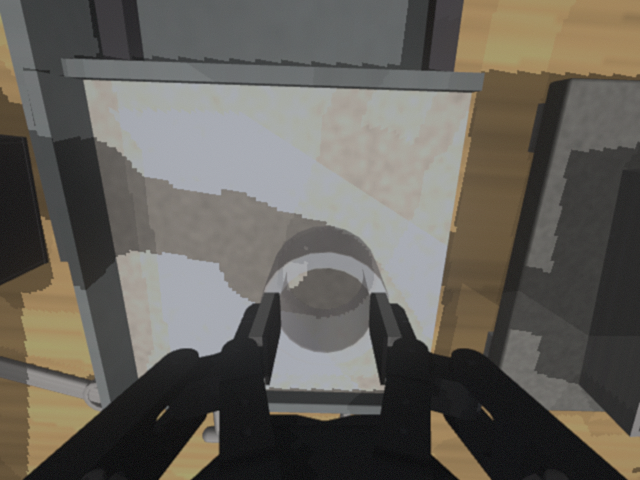

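Run:
```python
from h import *
c=Cam('wrist'); s=manip.state(); print(c.t, c.plane([(323,301),(264,300),(385,300),(323,252),(323,352)],.083)); p=np.array(s['tool_pos']);Rm=q2R(s['tool_rot'])
print(c.proj([p,p+Rm@[0,0.021,-.019],p+Rm@[0,-0.021,-.019],p+Rm@[0.011,-0.021,-.0]]))
im=cv2.imread('pics/w16.png')[200:440,200:450]; cv2.imwrite('pics/w16z.png',cv2.resize(im,None,fx=2.5,fy=2.5))
im=manip.grab_frame('scene')[240:340,350:500]; cv2.imwrite('pics/s7.png',cv2.resize(im,None,fx=4,fy=4))
```

```text
[0.6099069  0.24749692 0.22937002] [[0.52746051 0.24275955 0.083     ]
 [0.52593931 0.27187616 0.083     ]
 [0.53019788 0.212265   0.083     ]
 [0.55335599 0.24454178 0.083     ]
 [0.49739317 0.2406902  0.083     ]]
[[326.85868988 275.33373568]
 [366.26947804 290.66813768]
 [287.7987948  290.60966272]
 [290.58623603 258.02012562]]
```

View pics/w16z.png

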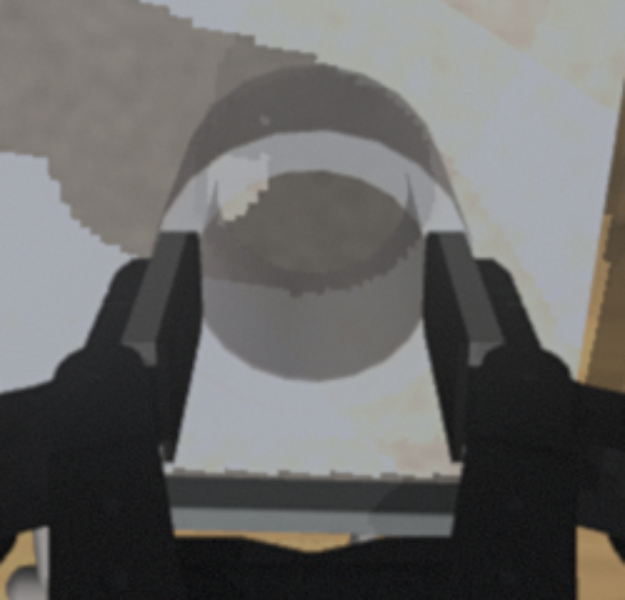

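View pics/s7.png

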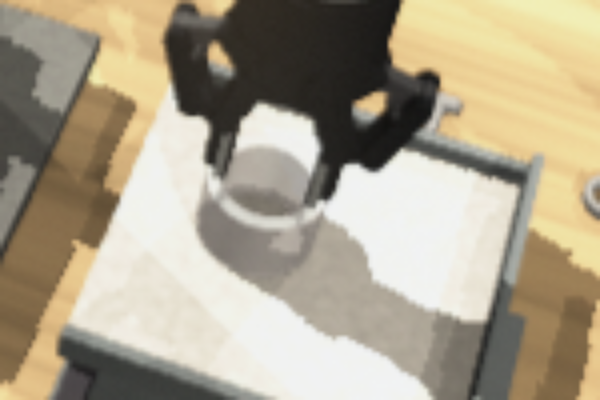

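```bash
python3 -m creep '[[0,0,0,0,0,0,0.3],[0,0,0,0,0,0,0.3],[0,0,0,0,0,0,0.3],[0,0,0,0,0,0,0.3]]'
python3 - <<'E'
from h import *
im=manip.grab_frame('wrist');cv2.imwrite('pics/w17.png',im)
im=manip.grab_frame('scene')[240:340,350:500]; cv2.imwrite('pics/s8.png',cv2.resize(im,None,fx=4,fy=4))
E
```

```text
time: 23.6
tool_pos: [0.5257, 0.2405, 0.0494]
tool_rot: [-0.0, 0.999, 0.035, 0.002]
contact_force: [0.7, 1.1, -0.8]
gripper_width: 0.305
```

View pics/w17.png

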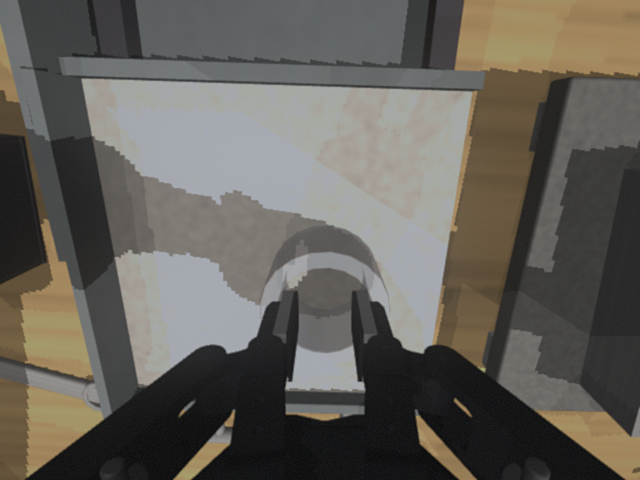

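View pics/s8.png

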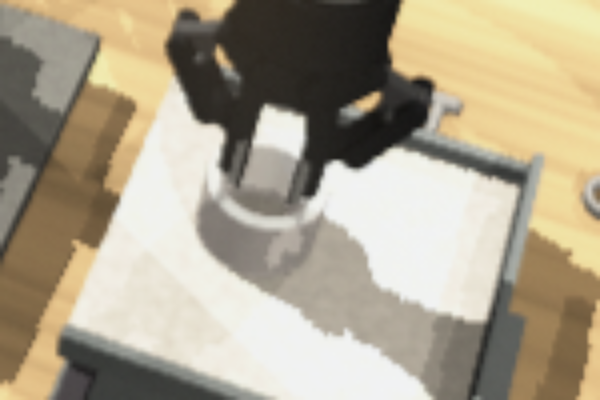

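```bash
python3 -m creep '[[0,0,0,0,0,-0.012,0.3],[0,0,0,0.002,0,-0.012,0.6],[0,0,0,0,0,0,1],[0,0,0,0,0,0,1],[0,0,0,0,0,0,1],[0,0,0,0,0,0,1],[0,0,0,0,0,0,1]]'; python3 -m creep '[[0,0,0,0,0,0.012,1],[0,0,0,0,0,0.012,1],[0,0,0,0,0,0.006,1],[0,0,0,0,0,0,1]]';  python3 -m creep '[[0,0,0,0,0,0.006,1],[0,0,0,0,0,0,1]]'
python3 - <<'E'
from h import *
im=manip.grab_frame('wrist');cv2.imwrite('pics/w18.png',im)
im=manip.grab_frame('scene')[240:340,350:500]; cv2.imwrite('pics/s9.png',cv2.resize(im,None,fx=4,fy=4))
E
```

```text
time: 24.28
tool_pos: [0.5273, 0.2405, 0.073]
tool_rot: [0.0, 0.999, 0.035, 0.001]
contact_force: [0.2, 0.6, 0.2]
gripper_width: 1.0
time: 24.62
tool_pos: [0.5254, 0.2398, 0.04]
tool_rot: [0.001, 0.999, 0.035, -0.001]
contact_force: [-1.7, -0.3, 0.2]
gripper_width: 0.999
time: 24.78
tool_pos: [0.5271, 0.2404, 0.0362]
tool_rot: [0.0, 0.999, 0.035, 0.001]
contact_force: [-1.1, 0.6, -0.3]
gripper_width: 1.003
```

View pics/w18.png

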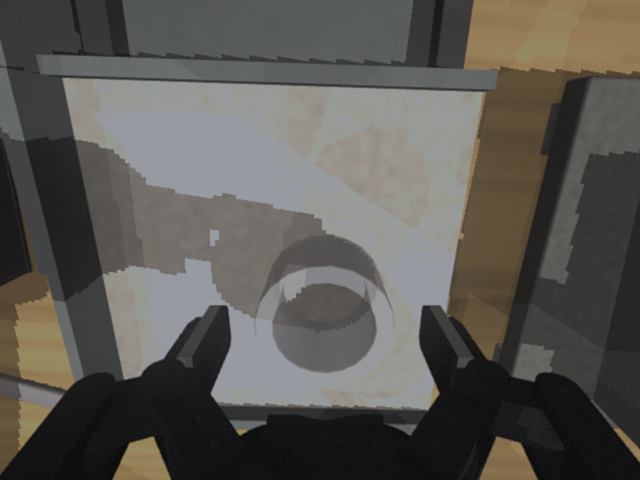

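View pics/s9.png

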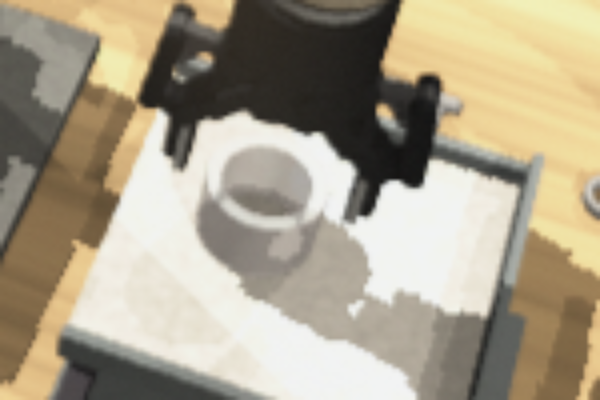

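```bash
python3 -m creep '[[0,0,0,0,0,0.008,1],[0,0,0,0,0,0,1]]';  python3 -m creep '[[0,0,0,0,0,0.006,1],[0,0,0,0,0,0,1]]';  python3 -m creep '[[0,0,0,0,0,0.006,1],[0,0,0,0,0,0,1]]'
python3 - <<'E'
from h import *
im=manip.grab_frame('wrist');cv2.imwrite('pics/w19.png',im)
im=manip.grab_frame('scene')[240:340,350:500]; cv2.imwrite('pics/s10.png',cv2.resize(im,None,fx=4,fy=4))
E
```

```text
time: 25.05
tool_pos: [0.5273, 0.2404, 0.0285]
tool_rot: [0.0, 0.999, 0.035, 0.001]
contact_force: [-0.6, 0.1, -0.4]
gripper_width: 1.0
time: 25.22
tool_pos: [0.5271, 0.2404, 0.0223]
tool_rot: [0.0, 0.999, 0.035, 0.001]
contact_force: [0.8, -0.4, -0.4]
gripper_width: 0.999
time: 25.38
tool_pos: [0.5272, 0.2404, 0.0163]
tool_rot: [0.0, 0.999, 0.035, 0.001]
contact_force: [-1.1, 0.1, 0.2]
gripper_width: 0.998
```

View pics/w19.png

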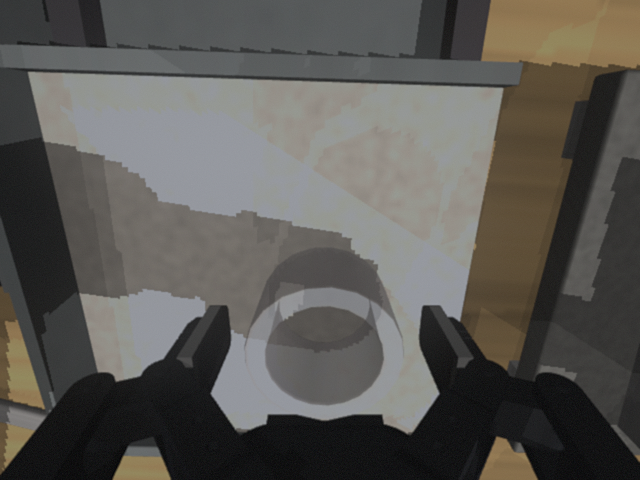

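View pics/s10.png

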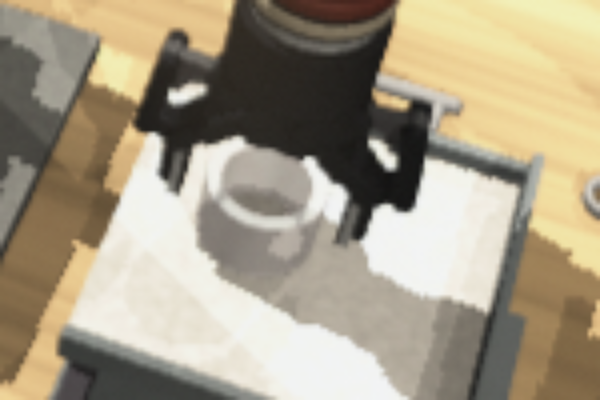

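```bash
python3 -m creep '[[0,0,0,0,0,0.003,1],[0,0,0,0,0,0,1]]';  python3 -m creep '[[0,0,0,0,0,0.002,0.9],[0,0,0,0,0,0,0.9]]'
python3 - <<'E'
from h import *
cal=manip.get_calibration('wrist'); im=manip.grab_frame('wrist');cv2.imwrite('pics/w20.png',im); c=Cam('wrist',cal)
s=st(); 
for r in manip.cut_out('tape_mid','wrist')[:1]: print(r['rect'],r['confidence'])
print(c.plane([(324,345)],.083), c.t)
E
```

```text
time: 25.65
tool_pos: [0.5278, 0.2406, 0.0142]
tool_rot: [-0.0, 0.999, 0.035, 0.002]
contact_force: [-0.4, -1.1, 0.2]
gripper_width: 1.0
time: 25.82
tool_pos: [0.5277, 0.2406, 0.0122]
tool_rot: [-0.0, 0.999, 0.035, 0.002]
contact_force: [0.3, 0.2, 1.0]
gripper_width: 0.904
t 25.87 tcp [0.5278 0.2406 0.0123] grip 0.899 F [ 0.3 -0.6 -0.5]
R [[0.998, 0.07, 0.003], [0.07, -0.998, 0.0], [0.003, 0.0, -1.0]] q [ 3.000e-01  1.270e-01  1.856e+00 -1.000e-03  1.155e+00  1.801e+00]
[242.6, 250.6, 407.8, 422.4] 0.65
[[0.53145714 0.24228001 0.083     ]] [0.61173903 0.24752649 0.19137046]
```

View pics/w20.png

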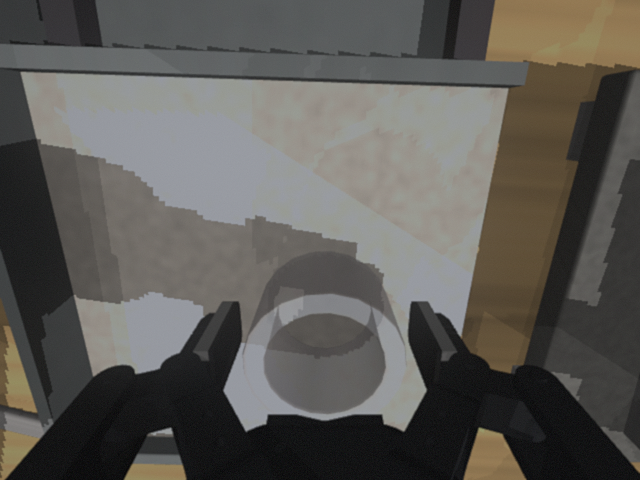

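```bash
python3 -m creep '[[0,0,0,0,0,0.003,0.9],[0,0,0,0,0,0,0.9]]';  python3 -m creep '[[0,0,0,0,0,0.002,0.9],[0,0,0,0,0,0,0.9]]'; python3 -m creep '[[0,0,0,0,0,0,0.6],[0,0,0,0,0,0,0.6],[0,0,0,0,0,0,0.6],[0,0,0,0,0,0,0.6]]'
python3 - <<'E'
from h import *
im=manip.grab_frame('wrist');cv2.imwrite('pics/w21.png',im)
E
```

```text
time: 26.08
tool_pos: [0.5276, 0.2405, 0.0091]
tool_rot: [0.0, 0.999, 0.035, 0.001]
contact_force: [-0.6, -0.3, -0.1]
gripper_width: 0.901
time: 26.25
tool_pos: [0.5277, 0.2405, 0.0071]
tool_rot: [0.0, 0.999, 0.035, 0.001]
contact_force: [0.0, 0.3, 0.1]
gripper_width: 0.901
time: 26.58
tool_pos: [0.5284, 0.2408, 0.008]
tool_rot: [-0.0, 0.999, 0.035, 0.002]
contact_force: [0.8, -0.0, 1.7]
gripper_width: 0.77
```

View pics/w21.png

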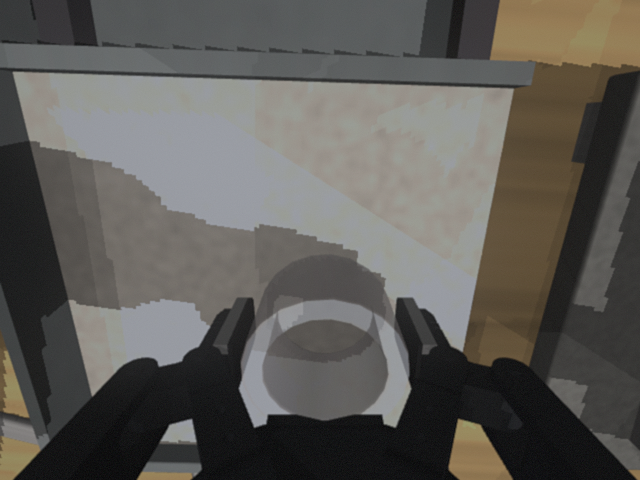

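```bash
python3 -m creep '[[0,0,0,0,0,-0.01,0.5],[0,0,0,0,0,-0.01,0.5],[0,0,0,0,0,-0.02,0.5],[0,0,0,0,0,-0.02,0.5],[0,0,0,0,0,-0.02,0.5],[0,0,0,0,0,-0.02,0.5],[0,0,0,0,0,-0.02,0.5],[0,0,0,0,0,0,0.5]]'
python3 - <<'E'
from h import *
st(); cv2.imwrite('pics/s11.png',manip.grab_frame('scene')); delta([.30,.45,.10],toolR(4,0)); print(Cam('top').proj([[.30,.45,0]]))
E
```

```text
time: 27.3
tool_pos: [0.5305, 0.2416, 0.1336]
tool_rot: [-0.001, 0.999, 0.035, 0.006]
contact_force: [1.2, -0.5, -0.1]
gripper_width: 0.766
t 27.3 tcp [0.5305 0.2416 0.1336] grip 0.766 F [ 1.2 -0.5 -0.1]
R [[0.997, 0.07, 0.012], [0.07, -0.998, 0.003], [0.013, -0.002, -1.0]] q [ 3.000e-01 -1.100e-02  1.781e+00 -1.000e-03  1.359e+00  1.801e+00]
tool shift [-0.2144 -0.2244  0.0293]
tool rotvec deg [-0.08 -0.54  0.03] shift in target frame [-0.2143 -0.2243  0.031 ]
[[168.05677846 340.19890077]]
```

View pics/s11.png

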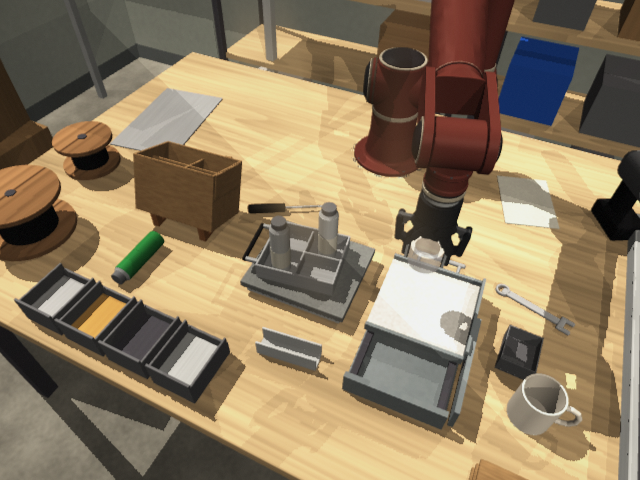

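```bash
python3 -m creep '[[0,0,0,-0.01,-0.01,-0.01,0.5],[0,-0.5,0,-0.018,-0.019,0,0.5],[0,0,0,-0.018,-0.019,0,0.5],[0,0,0,-0.018,-0.019,0,0.5],[0,0,0,-0.018,-0.019,0,0.5],[0,0,0,-0.018,-0.019,0,0.5],[0,0,0,-0.018,-0.019,0,0.5],[0,0,0,-0.018,-0.019,0,0.5],[0,0,0,-0.018,-0.019,0,0.5],[0,0,0,-0.018,-0.019,0,0.5],[0,0,0,-0.018,-0.019,0,0.5],[0,0,0,-0.018,-0.019,0,0.5],[0,0,0,-0.01,-0.01,0,0.5],[0,0,0,0,0,0.02,0.5],[0,0,0,0,0,0.02,0.5],[0,0,0,0,0,0.02,0.5],[0,0,0,0,0,0,0.5],[0,0,0,0,0,0,0.5]]'
python3 - <<'E'
from h import *
st(); im=manip.grab_frame('scene')[130:330,400:640]; cv2.imwrite('pics/s12.png',cv2.resize(im,None,fx=3,fy=3)); delta([.30,.45,-.028],toolR(4,0))
E
```

```text
time: 28.85
tool_pos: [0.2916, 0.4522, 0.076]
tool_rot: [0.002, 0.999, 0.035, -0.005]
contact_force: [-0.1, 0.4, -1.3]
gripper_width: 0.767
t 28.85 tcp [0.2916 0.4522 0.076 ] grip 0.767 F [-0.1  0.4 -1.3]
R [[0.997, 0.071, -0.009], [0.071, -0.997, -0.005], [-0.009, 0.004, -1.0]] q [ 0.857 -0.044  1.915  0.004  1.28   2.356]
tool shift [0.0076 0.0036 0.1059]
tool rotvec deg [0.07 0.38 0.04] shift in target frame [0.0069 0.0038 0.1059]
```

View pics/s12.png

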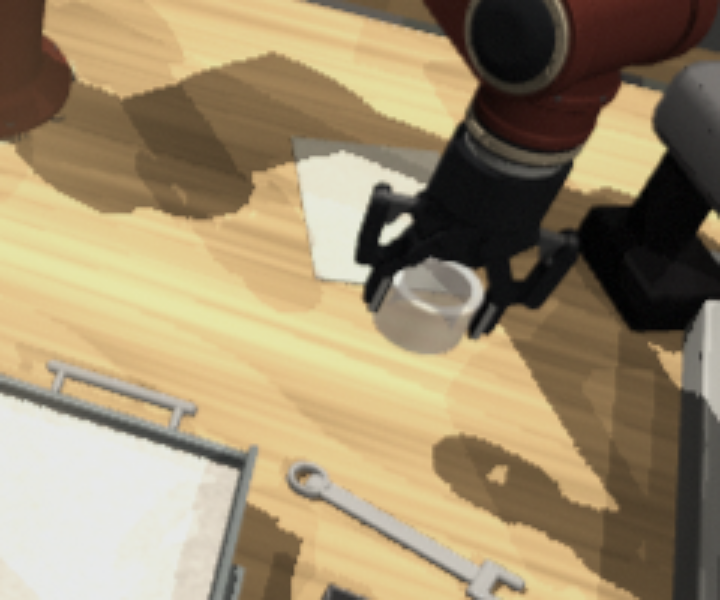

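Tape held over clear bench. Lower it.

```bash
python3 -m creep '[[0,0.4,0,0,0,0.02,0.5],[0,0,0,0,0,0.02,0.5],[0,0,0,0,0,0.02,0.5],[0,0,0,0,0,0.02,0.5],[0,0,0,0,0,0.012,0.5],[0,0,0,0,0,0,0.5],[0,0,0,0,0,0,0.5]]'; python3 -m creep '[[0,0,0,0,0,0.006,0.5],[0,0,0,0,0,0,0.5]]';python3 -m creep '[[0,0,0,0,0,0.003,0.5],[0,0,0,0,0,0,0.5]]';python3 -m creep '[[0,0,0,0,0,0.002,0.5],[0,0,0,0,0,0,0.5]]'
```

```text
time: 29.48
tool_pos: [0.2938, 0.454, -0.013]
tool_rot: [-0.0, 0.999, 0.035, 0.001]
contact_force: [-0.4, 0.7, -0.3]
gripper_width: 0.77
time: 29.65
tool_pos: [0.2943, 0.4544, -0.0187]
tool_rot: [-0.001, 0.999, 0.035, 0.001]
contact_force: [-0.5, -0.2, -0.8]
gripper_width: 0.769
time: 29.82
tool_pos: [0.2938, 0.4539, -0.0223]
tool_rot: [-0.0, 0.999, 0.035, 0.001]
contact_force: [0.8, -0.0, -1.8]
gripper_width: 0.77
time: 29.98
tool_pos: [0.2936, 0.4537, -0.0246]
tool_rot: [0.0, 0.999, 0.035, 0.001]
contact_force: [0.4, 0.2, -1.2]
gripper_width: 0.767
```

```bash
python3 -m creep '[[0,0,0,0,0,0.002,0.5],[0,0,0,0,0,0,0.5]]'; python3 -m creep '[[0,0,0,0,0,0.002,0.5],[0,0,0,0,0,0,0.5]]'; python3 -m creep '[[0,0,0,0,0,0.002,0.5],[0,0,0,0,0,0,0.5]]'
```

```text
time: 30.15
tool_pos: [0.2935, 0.4536, -0.0269]
tool_rot: [0.0, 0.999, 0.035, 0.001]
contact_force: [-0.3, 0.1, -1.4]
gripper_width: 0.767
time: 30.32
tool_pos: [0.2935, 0.4535, -0.029]
tool_rot: [0.0, 0.999, 0.035, 0.001]
contact_force: [-0.5, 0.3, -0.8]
gripper_width: 0.767
time: 30.48
tool_pos: [0.2939, 0.454, -0.03]
tool_rot: [-0.0, 0.999, 0.035, 0.001]
contact_force: [-1.3, -1.8, 2.8]
gripper_width: 0.766
```

```bash
python3 -m creep '[[0,0,0,0,0,-0.001,0.8],[0,0,0,0,0,0,1],[0,0,0,0,0,0,1],[0,0,0,0,0,0,1],[0,0,0,0,0,-0.01,1],[0,0,0,0,0,-0.02,1],[0,0,0,0,0,-0.025,1],[0,0,0,0,0,-0.025,1],[0,0,0,0,0,-0.025,1],[0,0,0,0,0,-0.025,1],[0,0,0,0,0,-0.025,1],[0,0,0,0,0,0,1]]'
python3 - <<'E'
from h import *
st(); cv2.imwrite('pics/s13.png',manip.grab_frame('scene')); delta([.37,.03,.12],toolR(4,0))
E
```

```text
time: 31.48
tool_pos: [0.296, 0.4568, 0.1329]
tool_rot: [-0.004, 0.999, 0.035, 0.005]
contact_force: [1.0, 1.5, 1.1]
gripper_width: 0.996
t 31.48 tcp [0.296  0.4568 0.1329] grip 0.996 F [1.  1.5 1.1]
R [[0.997, 0.07, 0.009], [0.07, -0.997, 0.009], [0.01, -0.008, -1.0]] q [ 8.600e-01 -1.040e-01  1.871e+00 -1.000e-03  1.362e+00  2.361e+00]
tool shift [0.0447 0.43   0.0081]
tool rotvec deg [-0.33 -0.42  0.03] shift in target frame [0.045  0.4299 0.0102]
```

View pics/s13.png

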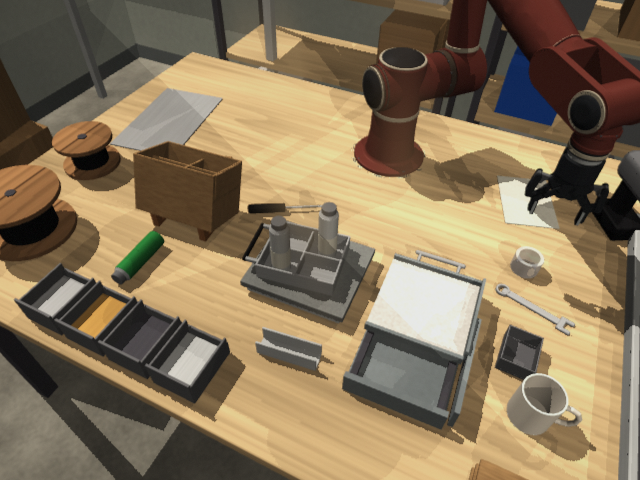

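```bash
python3 -m creep '[[0,0,-6.7,0,0,-0.02,0.9],[0,0,-6.7,0,0,-0.02,0.9],[0,0,-6.7,0,0,-0.02,0.9],[0,0,-6.7,0,0,-0.02,0.9],[0,0,-6.7,0,0,0,0.9],[0,0,-6.7,0,0,0,0.9],[0,0,-6.7,0,0,0,0.9],[0,0,-6.7,0,0,0,0.9],[0,0,-6.7,0,0,0,0.9],[0,0,-6.7,0,0,0,0.9],[0,0,-6.7,0,0,0,0.9],[0,0,-6.7,0,0,0,0.9],[0,0,-6.7,0,0,0,0.9],[0,0,-6.7,0,0,0,0.9],[0,0,0,0,0,0,0.9]]'
python3 - <<'E'
from h import *
st(); delta([.37,.03,.14],toolR(98,0));delta([.557,-.20,.14],toolR(98,0))
E
```

```text
time: 32.78
tool_pos: [0.2928, 0.4531, 0.2042]
tool_rot: [0.001, 0.657, 0.754, -0.0]
contact_force: [-0.2, -0.5, 0.1]
gripper_width: 0.904
t 32.78 tcp [0.2928 0.4531 0.2042] grip 0.904 F [-0.2 -0.5  0.1]
R [[-0.138, 0.99, 0.0], [0.99, 0.138, -0.001], [-0.002, 0.0, -1.0]] q [ 8.600e-01 -1.580e-01  1.799e+00 -1.000e-03  1.501e+00  7.220e-01]
tool shift [-0.4296  0.0181  0.0649]
tool rotvec deg [ 0.01  0.09 -0.07] shift in target frame [-0.4298  0.0176  0.0642]
tool shift [-0.6832  0.1716  0.0653]
tool rotvec deg [ 0.01  0.09 -0.07] shift in target frame [-0.6835  0.1707  0.0642]
```

```bash
python3 -m creep '[[0,0,0,-0.02,0,0,0.9],[0,0,0,-0.027,0.001,0,0.9],[0,0,0,-0.027,0.001,0,0.9],[0,0,0,-0.027,0.001,0,0.9],[0,0,0,-0.027,0.001,0,0.9],[0,0,0,-0.027,0.001,0,0.9],[0,0,0,-0.027,0.001,0,0.9],[0,0,0,-0.027,0.001,0,0.9],[0,0,0,-0.027,0.001,0,0.9],[0,0,0,-0.027,0.001,0,0.9],[0,0,0,-0.027,0.001,0,0.9],[0,0,0,-0.027,0.002,0,0.9],[0,0,0,-0.027,0.002,0.01,0.9],[0,0,0,-0.027,0.002,0.02,0.9],[0,0,0,-0.027,0.002,0.03,0.9],[0,0,0,-0.027,0.002,0.03,0.9],[0,0,0,-0.015,0,0.03,0.9],[0,0,0,0,0,0.02,0.9],[0,0,0,0,0,0,0.9],[0,0,0,0,0,0,0.9]]'
python3 - <<'E'
from h import *
st(); im=manip.grab_frame('scene')[130:330,200:440]; cv2.imwrite('pics/s14.png',cv2.resize(im,None,fx=3,fy=3))
E
```

```text
time: 34.45
tool_pos: [0.3719, 0.0206, 0.0643]
tool_rot: [-0.001, 0.658, 0.753, -0.0]
contact_force: [0.5, 0.5, 0.3]
gripper_width: 0.896
t 34.45 tcp [0.3719 0.0206 0.0643] grip 0.896 F [0.5 0.5 0.3]
R [[-0.134, 0.991, -0.002], [0.991, 0.134, 0.001], [0.001, -0.002, -1.0]] q [-1.460e-01 -5.080e-01  2.305e+00  1.000e-03  1.347e+00 -2.800e-01]
```

View pics/s14.png

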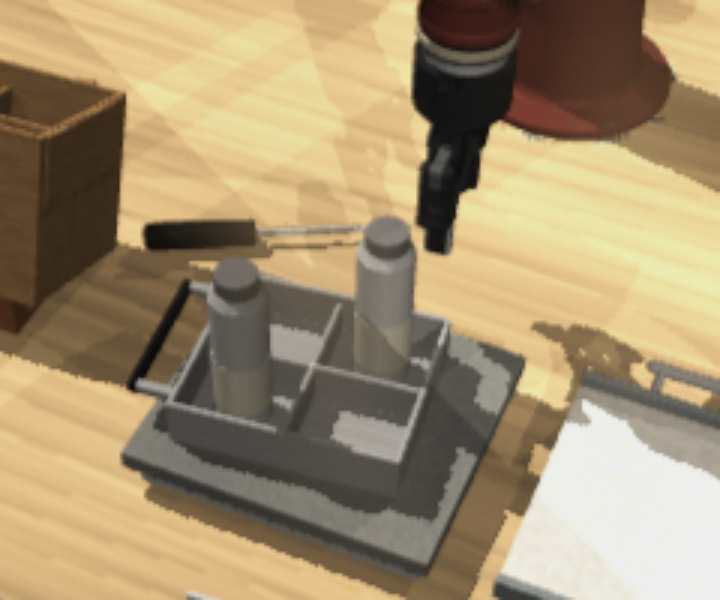

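```bash
python3 -m creep '[[0,0,0,0,-0.02,0,0.9],[0,0,0,0,-0.005,0.02,0.9],[0,0,0,0,0,0.02,0.9],[0,0,0,0,0,0.02,0.9],[0,0,0,0,0,0.02,0.9],[0,0,0,0,0,0.01,0.9],[0,0,0,0,0,0,0.9]]'; python3 -m creep '[[0,0,0,0,0,0.006,0.9],[0,0,0,0,0,0,0.9]]';python3 -m creep '[[0,0,0,0,0,0.004,0.9],[0,0,0,0,0,0,0.9]]';python3 -m creep '[[0,0,0,0,0,0.004,0.9],[0,0,0,0,0,0,0.9]]'
python3 - <<'E'
from h import *
im=manip.grab_frame('scene')[130:330,200:440]; cv2.imwrite('pics/s15.png',cv2.resize(im,None,fx=3,fy=3))
E
```

```text
time: 35.08
tool_pos: [0.3482, 0.0178, -0.0248]
tool_rot: [0.0, 0.657, 0.754, 0.0]
contact_force: [-0.6, 0.9, 0.3]
gripper_width: 0.899
time: 35.25
tool_pos: [0.3499, 0.0172, -0.0294]
tool_rot: [0.002, 0.657, 0.754, 0.001]
contact_force: [0.1, 0.1, -0.5]
gripper_width: 0.9
time: 35.42
tool_pos: [0.3493, 0.0171, -0.034]
tool_rot: [0.001, 0.657, 0.754, 0.001]
contact_force: [-1.1, 0.2, 0.4]
gripper_width: 0.9
time: 35.58
tool_pos: [0.3486, 0.0171, -0.0387]
tool_rot: [0.001, 0.657, 0.754, 0.001]
contact_force: [-0.2, -0.3, 0.2]
gripper_width: 0.902
```

View pics/s15.png

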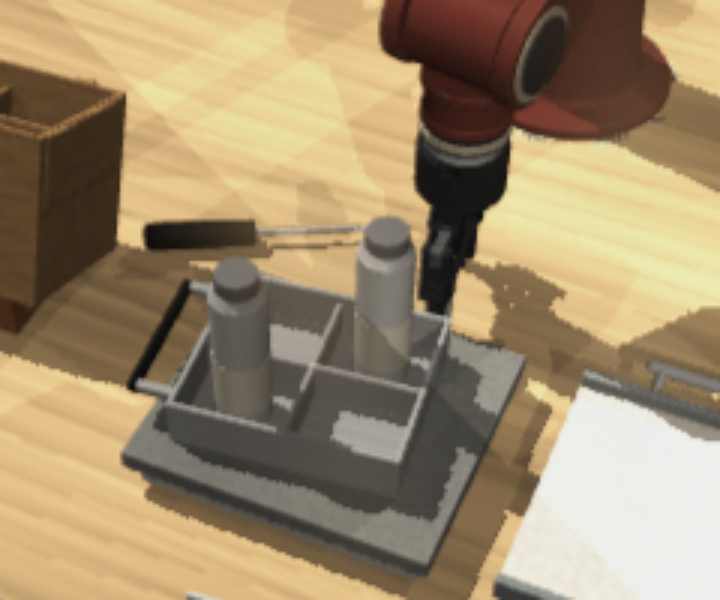

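```bash
for i in 1 2 3 4; do python3 -m creep '[[0,0,0,0,0,0.003,0.9],[0,0,0,0,0,0,0.9]]' | sed -n 2,4p; done
```

```text
tool_pos: [0.3483, 0.0171, -0.0419]
tool_rot: [0.0, 0.657, 0.754, 0.0]
contact_force: [-0.1, 0.1, -0.3]
tool_pos: [0.3482, 0.0172, -0.045]
tool_rot: [0.0, 0.657, 0.754, 0.0]
contact_force: [-1.2, -0.6, 0.0]
tool_pos: [0.3491, 0.0171, -0.0467]
tool_rot: [0.0, 0.657, 0.754, 0.0]
contact_force: [-2.0, 0.6, 7.7]
tool_pos: [0.3498, 0.017, -0.0469]
tool_rot: [-0.001, 0.657, 0.754, -0.0]
contact_force: [-15.7, 1.6, 33.7]
```

```bash
python3 -m creep '[[0,0,0,0,0,-0.01,0.9],[0,0,0,0,0,-0.025,0.9],[0,0,0,0,0,-0.03,0.9],[0,0,0,0,0,-0.03,0.9],[0,0,0,0,0,-0.03,0.9],[0,0,0,-0.025,0,-0.01,0.9],[0,0,0,-0.025,0,0,0.9],[0,0,0,-0.025,0,0,0.9],[0,0,0,-0.025,0,0,0.9],[0,0,0,-0.025,0.015,0,0.9],[0,0,0,-0.025,0.02,0,0.9],[0,0,0,-0.025,0.02,0,0.9],[0,0,0,-0.025,0.02,0,0.9],[0,0,0,-0.02,0.02,0,0.9],[0,0,0,-0.008,0.02,0,0.9],[0,0,0,0,0.02,0,0.9],[0,0,0,0,0.02,0,0.9],[0,0,0,0,0.015,0,0.9],[0,0,0,0,0,0,0.9],[0,0,0,0,0,0,0.9]]'
python3 - <<'E'
from h import *
st(); im=manip.grab_frame('scene')[130:330,100:400]; cv2.imwrite('pics/s16.png',cv2.resize(im,None,fx=2.6,fy=2.6))
delta([.557,-.185,.0055],toolR(98,0))
im=manip.grab_frame('wrist');cv2.imwrite('pics/w22.png',im)
E
```

```text
time: 37.97
tool_pos: [0.5479, -0.1854, 0.0842]
tool_rot: [0.0, 0.657, 0.754, 0.0]
contact_force: [-0.1, 0.4, -0.6]
gripper_width: 0.895
t 37.97 tcp [ 0.5479 -0.1854  0.0842] grip 0.895 F [-0.1  0.4 -0.6]
R [[-0.137, 0.991, 0.001], [0.991, 0.137, 0.0], [0.0, 0.001, -1.0]] q [-4.550e-01  3.600e-02  1.821e+00  1.000e-03  1.285e+00 -5.930e-01]
tool shift [-0.0009  0.0097  0.0787]
tool rotvec deg [ 0.03 -0.02 -0.16] shift in target frame [-0.0009  0.0097  0.0787]
```

View pics/s16.png

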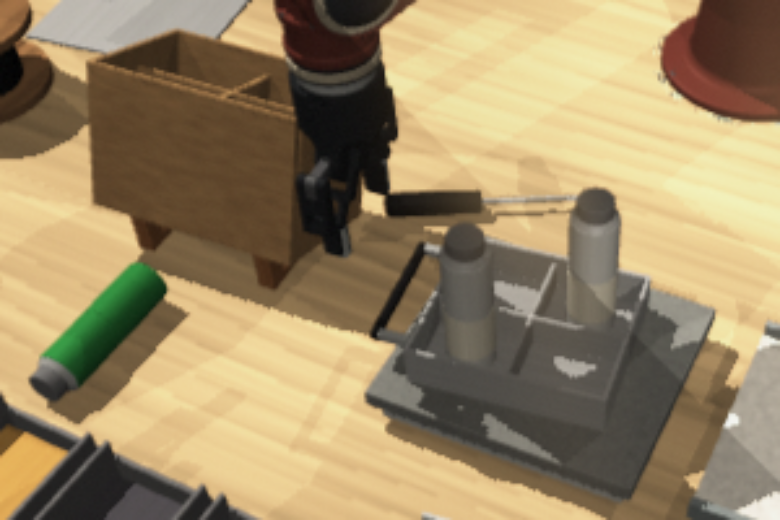

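View pics/w22.png

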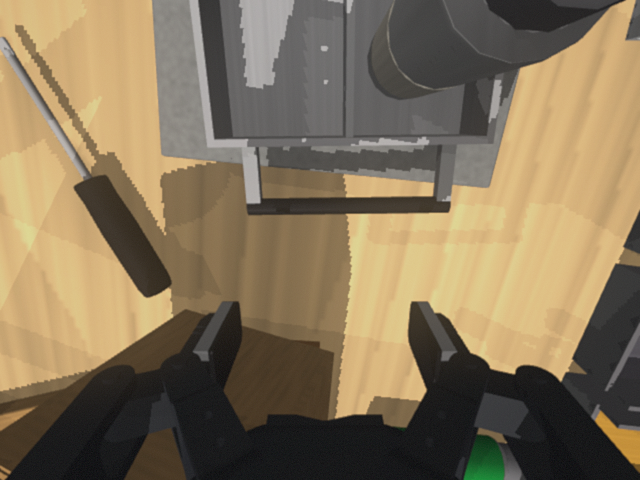

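```bash
python3 -m creep '[[0,0,0,0,0.012,0.01,0.9],[0,0,0,0,0,0.02,0.9],[0,0,0,0,0,0.02,0.9],[0,0,0,0,0,0.015,0.9],[0,0,0,0,0,0.01,0.9],[0,0,0,0,0,0,0.9]]'
python3 - <<'E'
from h import *
st(); im=manip.grab_frame('scene')[130:330,100:400]; cv2.imwrite('pics/s17.png',cv2.resize(im,None,fx=2.6,fy=2.6))
im=manip.grab_frame('wrist');cv2.imwrite('pics/w23.png',im)
E
```

```text
time: 38.57
tool_pos: [0.5572, -0.1831, 0.0071]
tool_rot: [-0.002, 0.657, 0.754, -0.0]
contact_force: [-0.3, 0.1, -0.9]
gripper_width: 0.896
t 38.57 tcp [ 0.5572 -0.1831  0.0071] grip 0.896 F [-0.3  0.1 -0.9]
R [[-0.136, 0.991, -0.003], [0.991, 0.136, 0.002], [0.003, -0.003, -1.0]] q [-4.450e-01  1.530e-01  1.838e+00  1.000e-03  1.154e+00 -5.810e-01]
```

View pics/s17.png

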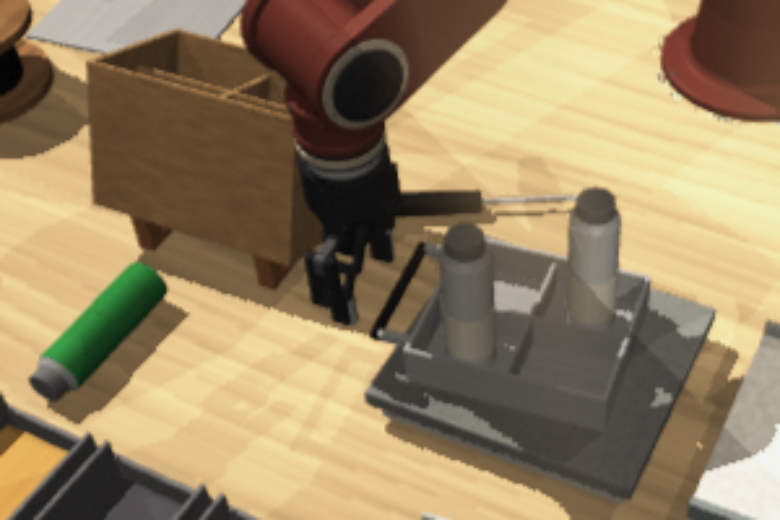

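View pics/w23.png

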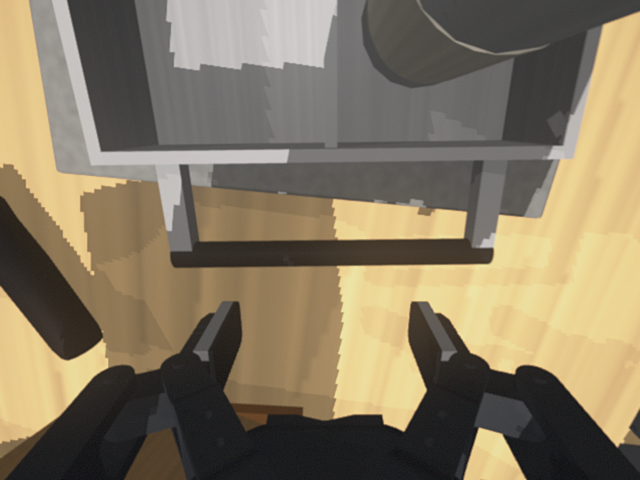

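```bash
python3 -m creep '[[0,0,0,0.006,0.002,0,0.9],[0,0,0,0.006,0,0,0.9],[0,0,0,0.004,0,0,0.9],[0,0,0,0.004,0,0,0.9],[0,0,0,0.004,0,0,0.9],[0,0,0,0.004,0,0,0.9],[0,0,0,0.004,0,0,0.9],[0,0,0,0,0,0,0.9]]'
python3 - <<'E'
from h import *
st(); 
im=manip.grab_frame('wrist');cv2.imwrite('pics/w24.png',im)
E
```

```text
time: 39.33
tool_pos: [0.558, -0.152, 0.0104]
tool_rot: [0.001, 0.657, 0.754, 0.001]
contact_force: [-0.6, -1.9, 1.1]
gripper_width: 0.904
t 39.33 tcp [ 0.558  -0.152   0.0104] grip 0.904 F [-0.6 -1.9  1.1]
R [[-0.136, 0.991, 0.003], [0.991, 0.136, -0.001], [-0.001, 0.003, -1.0]] q [-0.395  0.126  1.861  0.     1.151 -0.532]
```

View pics/w24.png

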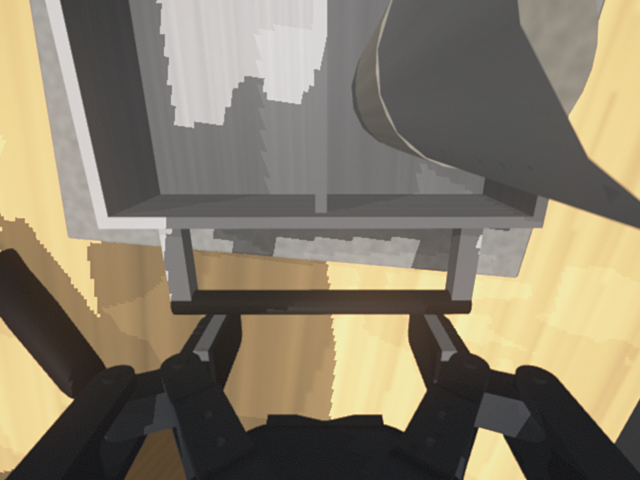

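```bash
python3 -m creep '[[0,0,0.2,0.003,0,0,0.9],[0,0,0.3,0.004,0,0,0.9],[0,0,0.3,0.005,0,0,0.9],[0,0,0.3,0.005,0,0,0.9],[0,0,0.3,0.005,0,0,0.9],[0,0,0.3,0.005,0,0,0.9],[0,0,0.3,0.005,0,0,0.9],[0,0,0.3,0.005,0,0,0.9],[0,0,0.3,0.005,0,0,0.9],[0,0,0.3,0.004,0,0,0.9],[0,0,0,0,0,0,0.9]]'
python3 - <<'E'
from h import *
st(); 
im=manip.grab_frame('wrist');cv2.imwrite('pics/w25.png',im)
im=manip.grab_frame('scene')[160:360,200:500]; cv2.imwrite('pics/s18.png',cv2.resize(im,None,fx=2.6,fy=2.6))
E
```

```text
time: 40.3
tool_pos: [0.5526, -0.1063, 0.0103]
tool_rot: [0.001, 0.676, 0.737, 0.001]
contact_force: [-0.0, -3.2, 2.6]
gripper_width: 0.899
t 40.3 tcp [ 0.5526 -0.1063  0.0103] grip 0.899 F [-0.  -3.2  2.6]
R [[-0.086, 0.996, 0.002], [0.996, 0.086, -0.0], [-0.001, 0.002, -1.0]] q [-0.322  0.092  1.899  0.     1.149 -0.409]
```

View pics/w25.png

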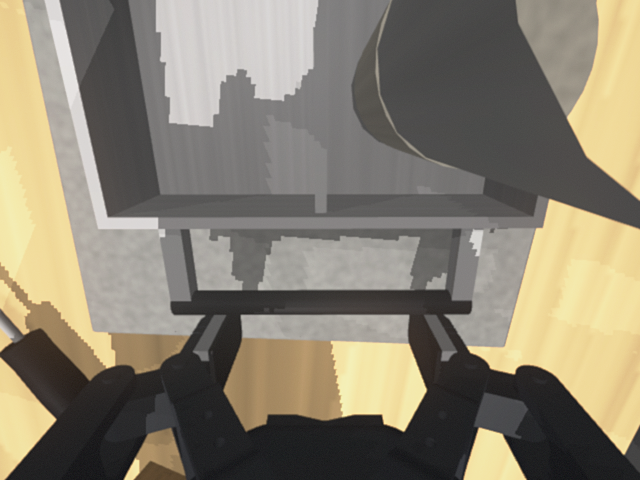

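View pics/s18.png

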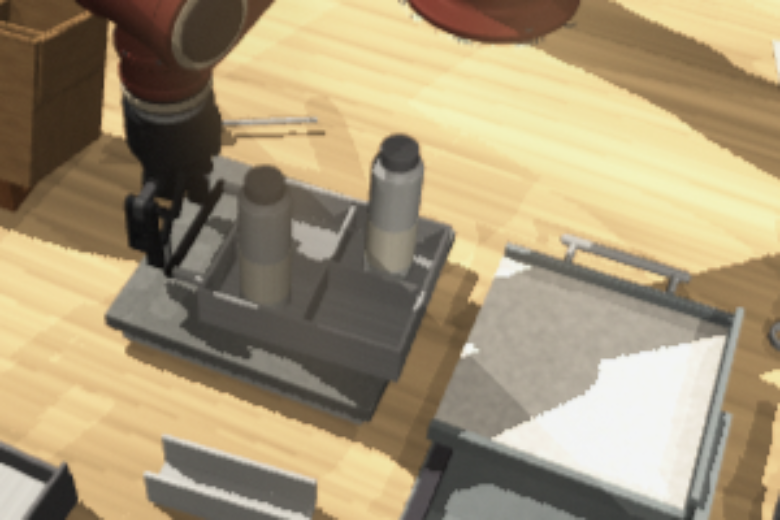

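```bash
python3 -m creep '[[0,0,0,0.003,0,0,0.9],[0,0,0,0.004,0,0,0.9],[0,0,0,0.005,0,0,0.9],[0,0,0,0.005,0,0,0.9],[0,0,0,0.005,0,0,0.9],[0,0,0,0.005,0,0,0.9],[0,0,0,0.005,0,0,0.9],[0,0,0,0.005,0,0,0.9],[0,0,0,0.005,0,0,0.9],[0,0,0,0.004,0,0,0.9],[0,0,0,0.003,0,0,0.9],[0,0,0,0,0,0,0.9]]'
python3 - <<'E'
from h import *
st(); 
im=manip.grab_frame('scene')[160:360,200:500]; cv2.imwrite('pics/s19.png',cv2.resize(im,None,fx=2.6,fy=2.6))
E
```

```text
time: 41.4
tool_pos: [0.5483, -0.0575, 0.01]
tool_rot: [0.001, 0.676, 0.737, 0.001]
contact_force: [0.6, -3.1, 2.3]
gripper_width: 0.899
t 41.4 tcp [ 0.5483 -0.0575  0.01  ] grip 0.899 F [ 0.6 -3.1  2.3]
R [[-0.086, 0.996, 0.002], [0.996, 0.086, -0.0], [-0.0, 0.002, -1.0]] q [-0.24   0.067  1.926  0.     1.147 -0.326]
```

View pics/s19.png

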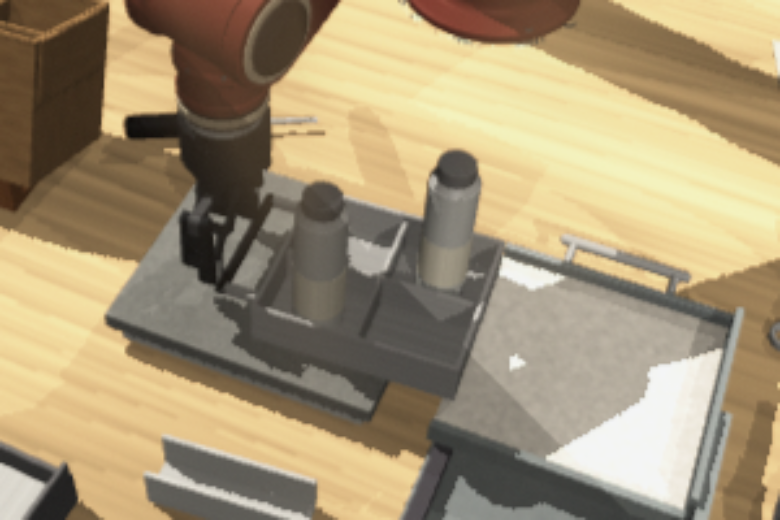

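```bash
python3 -m creep '[[0,0,0,0.003,0,0,0.9],[0,0,0,0.004,0,0,0.9],[0,0,0,0.005,0,0,0.9],[0,0,0,0.005,0,0,0.9],[0,0,0,0.005,0,0,0.9],[0,0,0,0.005,0,0,0.9],[0,0,0,0.005,0,0,0.9],[0,0,0,0.005,0,0,0.9],[0,0,0,0.005,0,0,0.9],[0,0,0,0.005,0,0,0.9],[0,0,0,0.005,0,0,0.9],[0,0,0,0.005,0,0,0.9],[0,0,0,0.005,0,0,0.9],[0,0,0,0.005,0,0,0.9],[0,0,0,0.005,0,0,0.9],[0,0,0,0.005,0,0,0.9],[0,0,0,0.005,0,0,0.9],[0,0,0,0.004,0,0,0.9],[0,0,0,0.003,0,0,0.9],[0,0,0,0,0,0,0.9]]'
python3 - <<'E'
from h import *
st(); 
im=manip.grab_frame('scene')[160:360,200:500]; cv2.imwrite('pics/s20.png',cv2.resize(im,None,fx=2.6,fy=2.6))
im=manip.grab_frame('wrist');cv2.imwrite('pics/w26.png',im)
E
```

```text
time: 43.12
tool_pos: [0.5412, 0.0309, 0.0105]
tool_rot: [0.001, 0.676, 0.737, 0.001]
contact_force: [1.2, -3.4, 2.7]
gripper_width: 0.9
t 43.12 tcp [0.5412 0.0309 0.0105] grip 0.9 F [ 1.2 -3.4  2.7]
R [[-0.086, 0.996, 0.003], [0.996, 0.086, -0.001], [-0.001, 0.003, -1.0]] q [-0.08   0.044  1.949 -0.     1.145 -0.166]
```

View pics/s20.png

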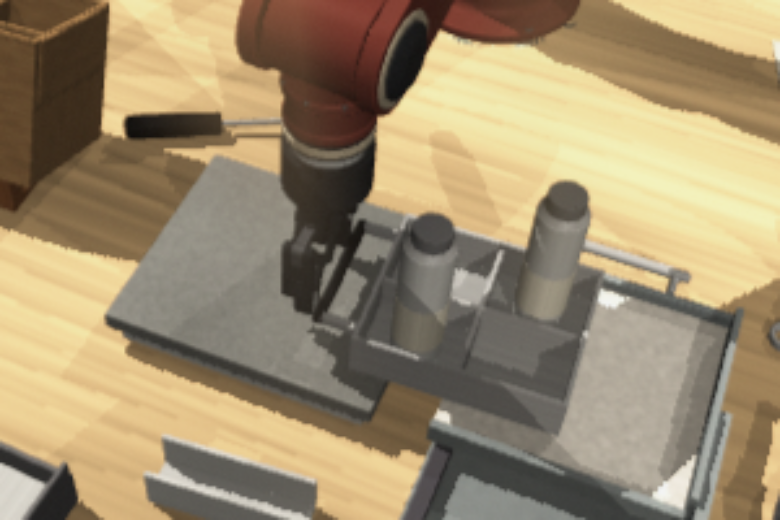

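View pics/w26.png

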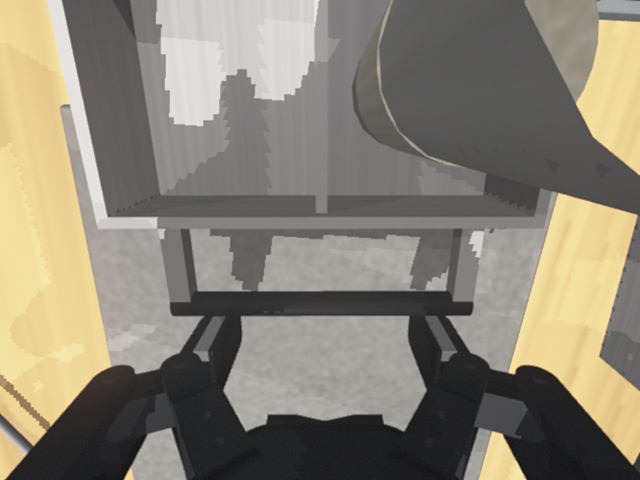

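```bash
python3 -m creep '[[0,0,0,0.003,0,0,0.9],[0,0,0.2,0.004,0,0,0.9],[0,0,0.3,0.005,0,0,0.9],[0,0,0.3,0.005,0,0,0.9],[0,0,0.3,0.005,0,0,0.9],[0,0,0.3,0.005,0,0,0.9],[0,0,0.3,0.005,0,0,0.9],[0,0,0.3,0.005,0,0,0.9],[0,0,0.3,0.005,0,0,0.9],[0,0,0.2,0.005,0,0,0.9],[0,0,0,0.005,0,0,0.9],[0,0,0,0.005,0,0,0.9],[0,0,0,0.005,0,0,0.9],[0,0,0,0.004,0,0,0.9],[0,0,0,0.003,0,0,0.9],[0,0,0,0,0,0,0.9]]'
python3 - <<'E'
from h import *
st(); 
im=manip.grab_frame('scene')[180:380,280:520]; cv2.imwrite('pics/s21.png',cv2.resize(im,None,fx=3,fy=3))
im=manip.grab_frame('top')[170:330,180:400]; cv2.imwrite('pics/t7.png',cv2.resize(im,None,fx=3.6,fy=3.6))
E
```

```text
time: 44.55
tool_pos: [0.5356, 0.1002, 0.0093]
tool_rot: [0.0, 0.692, 0.722, 0.0]
contact_force: [0.5, -3.8, 2.2]
gripper_width: 0.9
t 44.55 tcp [0.5356 0.1002 0.0093] grip 0.9 F [ 0.5 -3.8  2.2]
R [[-0.042, 0.999, 0.0], [0.999, 0.042, 0.0], [0.0, 0.0, -1.0]] q [0.048 0.055 1.94  0.    1.147 0.006]
```

View pics/s21.png

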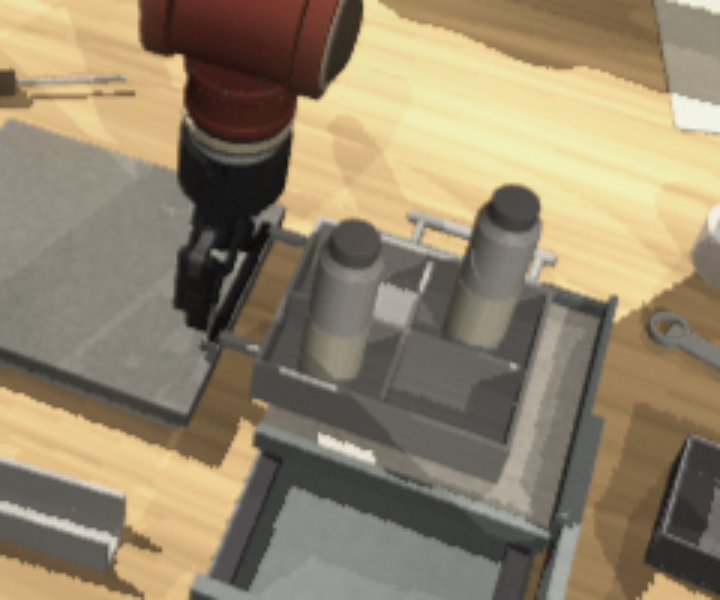

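View pics/t7.png

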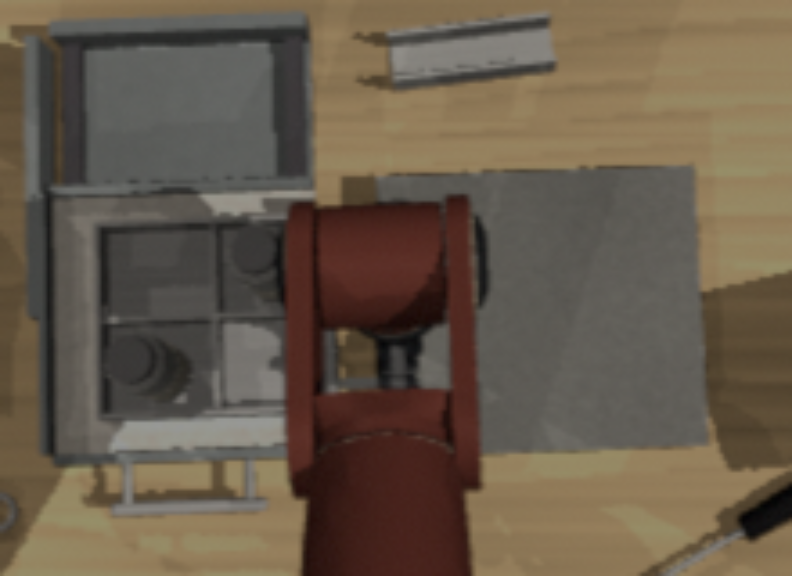

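Run:
```python
from h import *
c=Cam('top'); p=c.plane([(207.2,233.3),(208.9,285.6)],.080); print(p); m=p.mean(0); d=p[0]-p[1]; print('yaw',np.degrees(np.arctan2(d[1],d[0])),np.linalg.norm(d))
yw=np.radians(2); ey=np.array([-np.sin(yw),np.cos(yw)]); ex=np.array([np.cos(yw),np.sin(yw)])
ctr=m[:2]-.09*ey; rel=ctr-[.5259,.2705]; print(ctr,'in deck',rel@ex,rel@ey)
```

```text
[[0.59253832 0.3316702  0.08      ]
 [0.45000396 0.32329065 0.08      ]]
yaw 3.364528936677205 0.14278045541157083
[0.52441209 0.23753525] in deck -0.002637452424070639 -0.032892743208071756
```

```bash
python3 -m creep '[[0,0,0.2,0.003,0,0,0.9],[0,0,0.2,0.004,0,0,0.9],[0,0,0,0.005,0,0,0.9],[0,0,0,0.005,0,0,0.9],[0,0,0,0.005,0,0,0.9],[0,0,0,0.005,0,0,0.9],[0,0,0,0.004,0,0,0.9],[0,0,0,0.002,0,0,0.9],[0,0,0,0,0,0,0.9]]'
python3 - <<'E'
from h import *
st(); 
im=manip.grab_frame('scene')[180:380,280:520]; cv2.imwrite('pics/s22.png',cv2.resize(im,None,fx=3,fy=3))
im=manip.grab_frame('top')[200:300,180:300]; cv2.imwrite('pics/t8.png',cv2.resize(im,None,fx=6,fy=6))
E
```

```text
time: 45.4
tool_pos: [0.5346, 0.1332, 0.0093]
tool_rot: [0.0, 0.694, 0.72, 0.0]
contact_force: [-0.4, -3.0, 1.4]
gripper_width: 0.899
t 45.4 tcp [0.5346 0.1332 0.0093] grip 0.899 F [-0.4 -3.   1.4]
R [[-0.035, 0.999, 0.001], [0.999, 0.035, 0.0], [0.0, 0.001, -1.0]] q [0.109 0.068 1.926 0.    1.147 0.073]
```

View pics/s22.png

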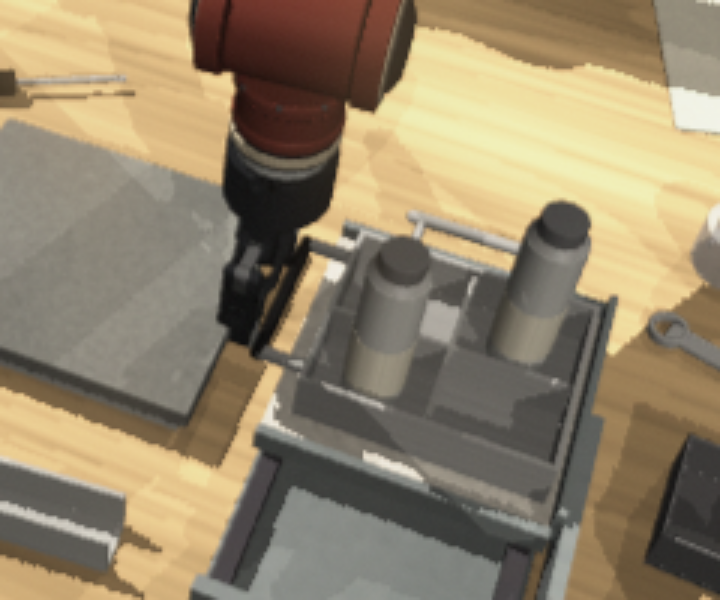

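View pics/t8.png

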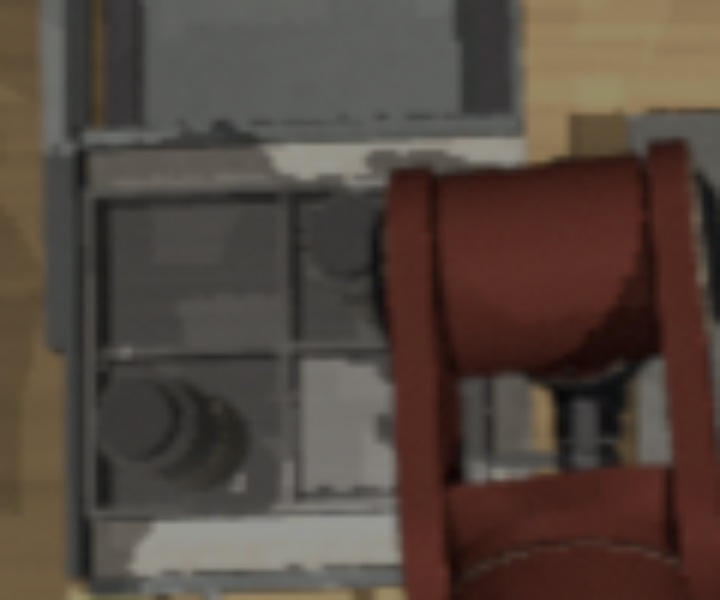

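Run:
```python
from h import *
c=Cam('top'); p=c.plane([(195.3,231.5),(195.2,286)],.080); print(p); m=p.mean(0); d=p[0]-p[1]; print('yaw',np.degrees(np.arctan2(d[1],d[0])),np.linalg.norm(d))
yw=np.radians(2); ey=np.array([-np.sin(yw),np.cos(yw)]); ex=np.array([np.cos(yw),np.sin(yw)])
ctr=m[:2]-.09*ey; rel=ctr-[.5259,.2705]; print(ctr,'in deck',rel@ex,rel@ey)
```

```text
[[0.59742982 0.36426837 0.08      ]
 [0.4488661  0.36018137 0.08      ]]
yaw 1.5758131266957152 0.1486199257349941
[0.52628891 0.2722797 ] in deck 0.00045078804273073484 0.0017650422217077243
```

```bash
python3 -m creep '[[0,0,0,-0.008,0,0,0.9],[0,0,0,-0.016,0,0,0.9],[0,0,0,-0.02,0,0,0.9],[0,0,0,0,0,-0.02,0.9],[0,0,0,0,0,-0.035,0.9],[0,0,0,0,0,-0.035,0.9],[0,0,0,0,0,-0.035,0.9],[0,0,0,0,0,-0.035,0.9],[0,0,0,0,-0.02,-0.03,0.9],[0,0,0,0,-0.02,-0.01,0.9],[0,0,0,0,-0.02,0,0.9],[0,0,0,0,-0.02,0,0.9],[0,0,0,0,-0.02,0,0.9],[0,0,0,0,-0.02,0,0.9],[0,0,0,0,-0.02,0,0.9],[0,0,0,0,-0.02,0,0.9],[0,0,0,0,0,0,0.9]]'
python3 - <<'E'
from h import *
st(); 
im=manip.grab_frame('scene')[180:380,280:580]; cv2.imwrite('pics/s23.png',cv2.resize(im,None,fx=2.6,fy=2.6))
E
```

```text
time: 46.92
tool_pos: [0.3744, 0.0838, 0.2092]
tool_rot: [0.0, 0.694, 0.72, 0.001]
contact_force: [0.7, -0.9, -0.3]
gripper_width: 0.903
t 46.92 tcp [0.3744 0.0838 0.2092] grip 0.903 F [ 0.7 -0.9 -0.3]
R [[-0.036, 0.999, 0.002], [0.999, 0.036, 0.002], [0.002, 0.002, -1.0]] q [ 2.400e-02 -5.920e-01  2.115e+00  2.000e-03  1.617e+00 -1.200e-02]
```

View pics/s23.png

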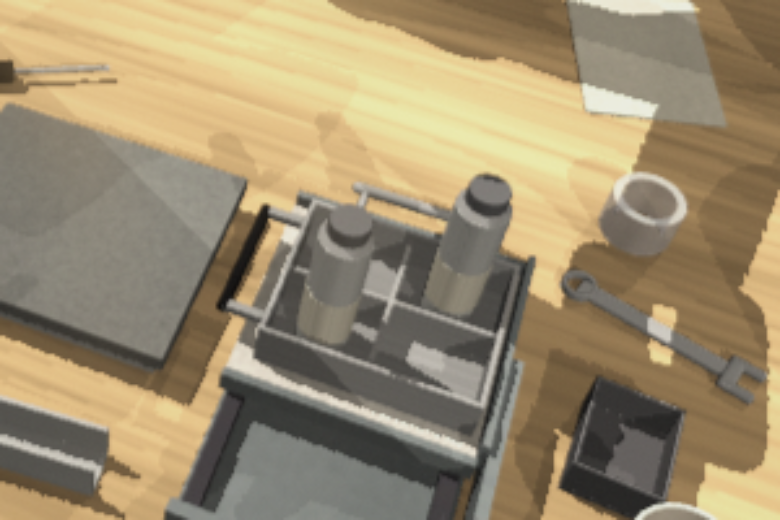

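```bash
python3 -m creep '[[0,0,6.9,0,0,0,0.8],[0,0,6.9,0,0,0,0.8],[0,0,6.9,0,0,0,0.8],[0,0,6.9,0,0,0,0.8],[0,0,6.9,0,0,0,0.8],[0,0,6.9,0,0,0,0.7],[0,0,6.9,0,0,0,0.7],[0,0,6.9,0,0,0,0.7],[0,0,6.9,0,0,0,0.7],[0,0,6.9,0,0,0,0.7],[0,0,6.9,0,0,0,0.7],[0,0,6.9,0,0,0,0.7],[0,0,6.9,0,0,0,0.7],[0,0,0,0,0,0,0.7]]'
python3 - <<'E'
from h import *
st(); delta([.335,.265,.10],toolR(2,0))
E
```

```text
time: 48.13
tool_pos: [0.377, 0.0835, 0.2093]
tool_rot: [-0.001, 1.0, 0.019, 0.001]
contact_force: [0.2, -0.5, 0.2]
gripper_width: 0.697
t 48.13 tcp [0.377  0.0835 0.2093] grip 0.697 F [ 0.2 -0.5  0.2]
R [[0.999, 0.039, 0.001], [0.039, -0.999, 0.001], [0.001, -0.001, -1.0]] q [ 2.400e-02 -5.840e-01  2.110e+00  1.000e-03  1.614e+00  1.556e+00]
tool shift [-0.0351 -0.1828  0.1095]
tool rotvec deg [-0.06 -0.09  0.22] shift in target frame [-0.0357 -0.1828  0.1093]
```

```bash
python3 -m creep '[[0,0,0,-0.012,-0.015,0,0.7],[0,0,0,-0.012,-0.022,0,0.7],[0,0,0,-0.012,-0.022,0,0.7],[0,0,0,0,-0.024,0,0.7],[0,0,0,0,-0.024,0,0.7],[0,0,0,0,-0.024,0.01,0.7],[0,0,0,0,-0.024,0.02,0.7],[0,0,0,0,-0.024,0.03,0.7],[0,0,0,0,-0.01,0.03,0.7],[0,0,0,0,0,0.02,0.7],[0,0,0,0,0,0,0.7],[0,0,0,0,0,0,0.7]]'
python3 - <<'E'
from h import *
st(); delta([.335,.265,-.019],toolR(2,0))
im=manip.grab_frame('wrist');cv2.imwrite('pics/w27.png',im)
E
```

```text
time: 49.13
tool_pos: [0.3323, 0.2705, 0.0984]
tool_rot: [0.001, 1.0, 0.021, -0.001]
contact_force: [-0.0, 0.6, 1.6]
gripper_width: 0.698
t 49.13 tcp [0.3323 0.2705 0.0984] grip 0.698 F [-0.   0.6  1.6]
R [[0.999, 0.043, -0.001], [0.043, -0.999, -0.001], [-0.001, 0.001, -1.0]] q [ 0.509 -0.369  2.15  -0.     1.362  2.038]
tool shift [0.0026 0.0055 0.1174]
tool rotvec deg [0.06 0.07 0.45] shift in target frame [0.0025 0.0056 0.1174]
```

View pics/w27.png

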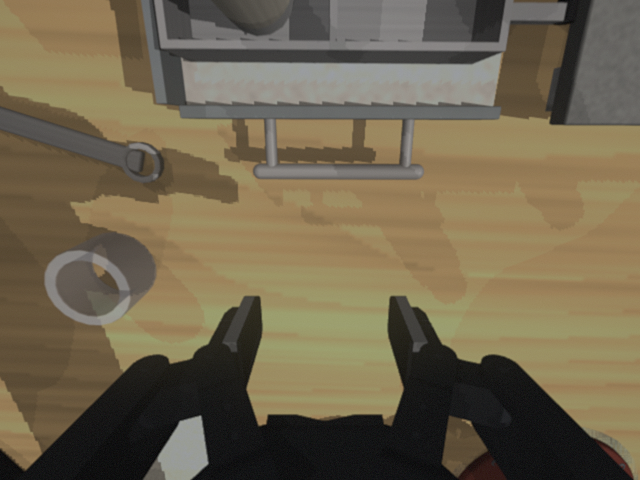

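```bash
python3 - <<'E'
from h import *
c=Cam('wrist'); print(c.plane([(88,287)],.045), c.plane([(338,172),(255,172),(422,172)],.038))
E
python3 -m creep '[[0,0,0.4,0,0.005,0.02,0.7],[0,0,0,0,0,0.025,0.7],[0,0,0,0,0,0.025,0.7],[0,0,0,0,0,0.025,0.7],[0,0,0,0,0,0.02,0.7],[0,0,0,0,0,0,0.7],[0,0,0,0,0,0,0.7]]'
python3 - <<'E'
from h import *
st(); 
im=manip.grab_frame('wrist');cv2.imwrite('pics/w28.png',im)
im=manip.grab_frame('scene')[160:360,340:580]; cv2.imwrite('pics/s24.png',cv2.resize(im,None,fx=3,fy=3))
E
```

```text
[[0.28953313 0.45568911 0.045     ]] [[0.38564929 0.26502376 0.038     ]
 [0.38315596 0.32430508 0.038     ]
 [0.38816991 0.20509358 0.038     ]]
time: 49.77
tool_pos: [0.3344, 0.2659, -0.0143]
tool_rot: [-0.0, 1.0, 0.017, 0.001]
contact_force: [-0.0, 0.6, 1.9]
gripper_width: 0.697
t 49.77 tcp [ 0.3344  0.2659 -0.0143] grip 0.697 F [-0.   0.6  1.9]
R [[0.999, 0.033, 0.003], [0.033, -0.999, 0.001], [0.003, -0.001, -1.0]] q [ 4.980e-01 -2.030e-01  2.228e+00 -1.000e-03  1.114e+00  2.035e+00]
```

View pics/w28.png

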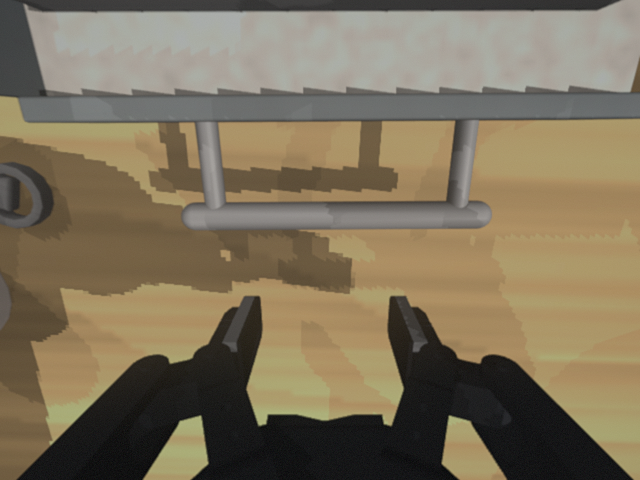

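View pics/s24.png

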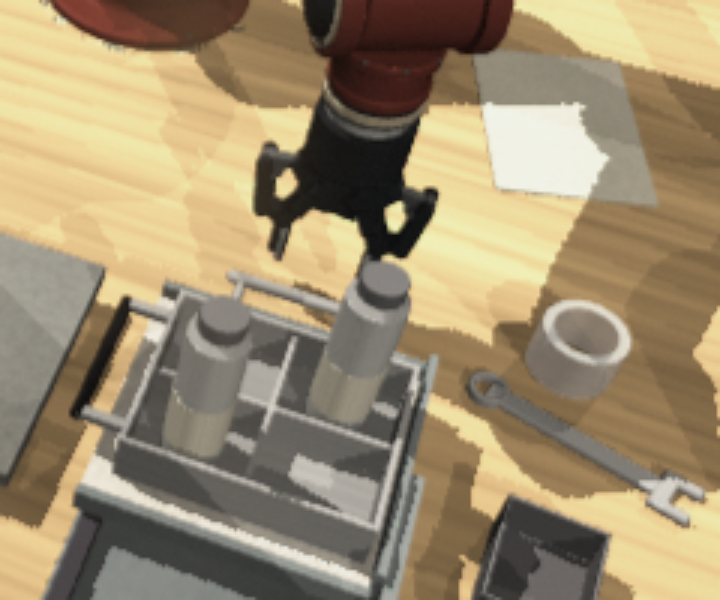

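```bash
python3 -m creep '[[0,0,0,0.004,0,0.005,0.7],[0,0,0,0.006,0,0,0.7],[0,0,0,0.006,0,0,0.7],[0,0,0,0.005,0,0,0.7],[0,0,0,0.004,0,0,0.7],[0,0,0,0.004,0,0,0.7],[0,0,0,0.004,0,0,0.7],[0,0,0,0,0,0,0.7]]'
python3 - <<'E'
from h import *
st(); 
im=manip.grab_frame('wrist');cv2.imwrite('pics/w29.png',im)
E
```

```text
time: 50.53
tool_pos: [0.3673, 0.267, -0.0203]
tool_rot: [-0.0, 1.0, 0.017, 0.001]
contact_force: [-0.3, -0.9, -0.7]
gripper_width: 0.702
t 50.53 tcp [ 0.3673  0.267  -0.0203] grip 0.702 F [-0.3 -0.9 -0.7]
R [[0.999, 0.033, 0.002], [0.033, -0.999, 0.0], [0.002, -0.0, -1.0]] q [ 4.650e-01 -1.180e-01  2.167e+00 -1.000e-03  1.091e+00  2.003e+00]
```

View pics/w29.png

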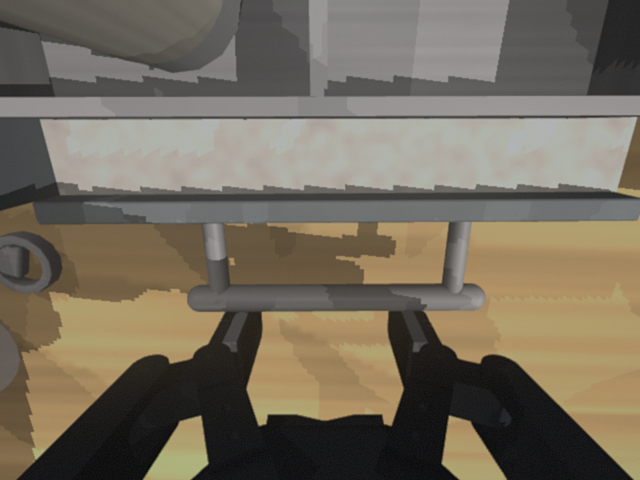

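```bash
python3 -m creep '[[0,0,0,0.002,0,0,0.7],[0,0,0,0.002,0,0,0.7],[0,0,0,0.003,0,0,0.7],[0,0,0,0.004,0,0,0.7],[0,0,0,0.004,0,0,0.7],[0,0,0,0.004,0,0,0.7],[0,0,0,0.004,0,0,0.7],[0,0,0,0.004,0,0,0.7],[0,0,0,0.004,0,0,0.7],[0,0,0,0.004,0,0,0.7],[0,0,0,0.004,0,0,0.7],[0,0,0,0.004,0,0,0.7],[0,0,0,0.004,0,0,0.7],[0,0,0,0.004,0,0,0.7],[0,0,0,0.004,0,0,0.7],[0,0,0,0.004,0,0,0.7],[0,0,0,0.003,0,0,0.7],[0,0,0,0.002,0,0,0.7],[0,0,0,0,0,0,0.7]]'
python3 - <<'E'
from h import *
st(); 
im=manip.grab_frame('wrist');cv2.imwrite('pics/w30.png',im)
im=manip.grab_frame('scene')[160:400,320:560]; cv2.imwrite('pics/s25.png',cv2.resize(im,None,fx=2.5,fy=2.5))
E
```

```text
time: 52.17
tool_pos: [0.4313, 0.2689, -0.0202]
tool_rot: [0.0, 1.0, 0.017, 0.001]
contact_force: [-0.5, 0.0, -0.2]
gripper_width: 0.703
t 52.17 tcp [ 0.4313  0.2689 -0.0202] grip 0.703 F [-0.5  0.  -0.2]
R [[0.999, 0.033, 0.003], [0.033, -0.999, -0.0], [0.003, 0.0, -1.0]] q [ 4.120e-01  1.500e-02  2.039e+00 -1.000e-03  1.085e+00  1.950e+00]
```

View pics/w30.png

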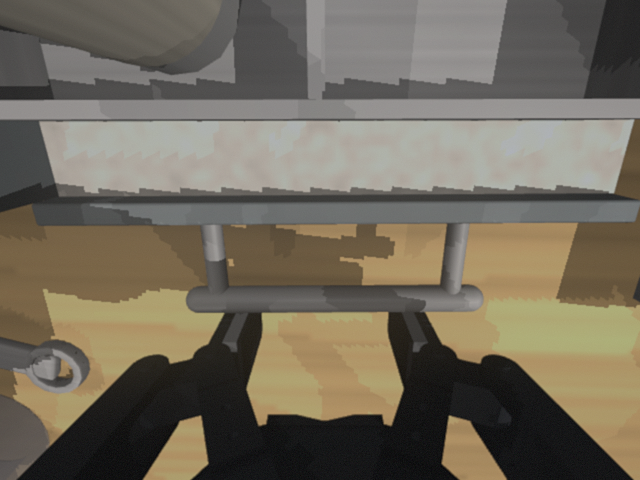

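View pics/s25.png

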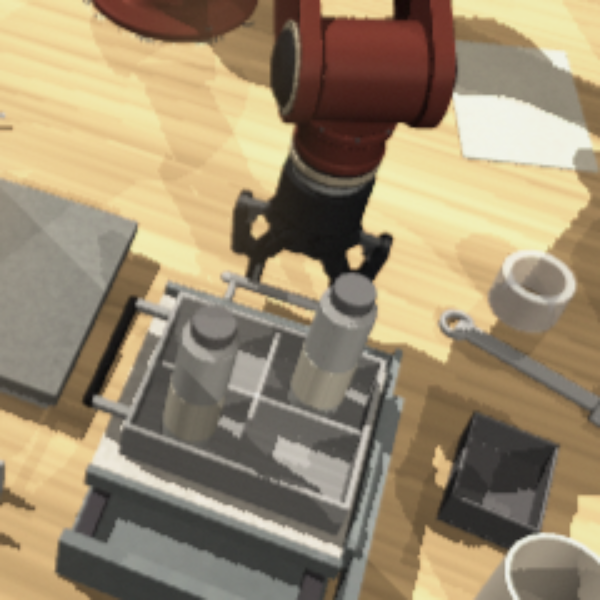

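```bash
python3 -m creep '[[0,0,0,0.002,0,0,0.7],[0,0,0,0.003,0,0,0.7],[0,0,0,0.004,0,0,0.7],[0,0,0,0.004,0,0,0.7],[0,0,0,0.004,0,0,0.7],[0,0,0,0.004,0,0,0.7],[0,0,0,0.004,0,0,0.7],[0,0,0,0.003,0,0,0.7],[0,0,0,0.003,0,0,0.7],[0,0,0,0.002,0,0,0.7],[0,0,0,0.002,0,0,0.7],[0,0,0,0,0,0,0.7]]'; for i in 1 2 3; do python3 -m creep '[[0,0,0,0.002,0,0,0.7],[0,0,0,0.002,0,0,0.7],[0,0,0,0,0,0,0.7]]' | grep -E 'pos|force'; done
python3 - <<'E'
from h import *
st(); 
im=manip.grab_frame('top')[150:330,180:300]; cv2.imwrite('pics/t9.png',cv2.resize(im,None,fx=3.3,fy=3.3))
im=manip.grab_frame('scene')[160:400,320:560]; cv2.imwrite('pics/s26.png',cv2.resize(im,None,fx=2.5,fy=2.5))
E
```

```text
time: 53.27
tool_pos: [0.4661, 0.2704, -0.0202]
tool_rot: [-0.0, 1.0, 0.017, 0.001]
contact_force: [-0.9, 1.1, 0.1]
gripper_width: 0.704
tool_pos: [0.4698, 0.2705, -0.0203]
contact_force: [-0.9, 0.9, 0.6]
tool_pos: [0.4738, 0.2706, -0.0203]
contact_force: [-1.2, 1.3, 0.7]
tool_pos: [0.4778, 0.2707, -0.0203]
contact_force: [-2.6, 1.4, -0.1]
t 54.02 tcp [ 0.4778  0.2707 -0.0203] grip 0.703 F [-2.6  1.4 -0.1]
R [[0.999, 0.033, 0.002], [0.033, -0.999, 0.0], [0.002, -0.0, -1.0]] q [ 3.800e-01  1.090e-01  1.941e+00 -1.000e-03  1.090e+00  1.918e+00]
```

View pics/t9.png

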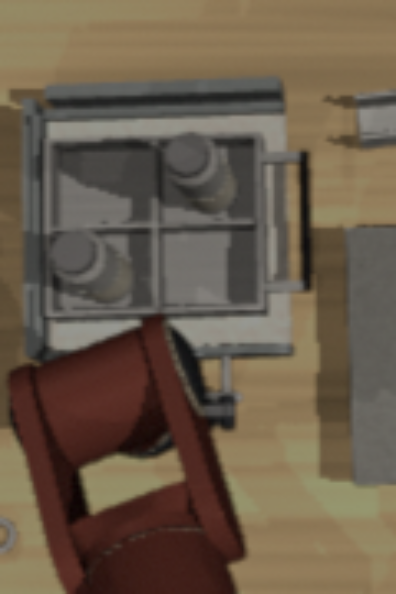

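View pics/s26.png

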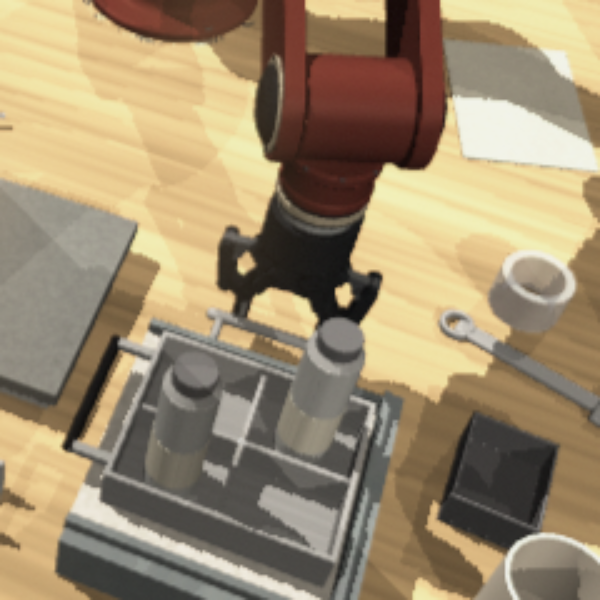

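Nearly home (in the top crop the deck edge is close to the dock's back at (165,95)). Continue in small steps, watching force.

```bash
for i in 1 2 3 4 5 6; do python3 -m creep '[[0,0,0,0.0015,0,0,0.7],[0,0,0,0.0015,0,0,0.7],[0,0,0,0,0,0,0.7]]' | grep -E 'pos|force'; done
```

```text
tool_pos: [0.4806, 0.2707, -0.0203]
contact_force: [-1.5, 0.8, 0.0]
tool_pos: [0.4835, 0.2708, -0.0203]
contact_force: [-2.3, 0.5, 0.4]
tool_pos: [0.4835, 0.2708, -0.0205]
contact_force: [-13.3, -0.6, 8.0]
tool_pos: [0.4832, 0.2708, -0.0206]
contact_force: [-23.2, -1.7, 17.4]
tool_pos: [0.483, 0.2707, -0.0206]
contact_force: [-34.8, -2.6, 26.2]
tool_pos: [0.4827, 0.2707, -0.0207]
contact_force: [-44.7, -4.1, 35.8]
```

```bash
python3 -m creep '[[0,0,0,-0.006,0,0,0.7],[0,0,0,-0.006,0,0,0.7],[0,0,0,-0.01,0,0,0.7],[0,0,0,-0.015,0,0,0.7],[0,0,0,-0.02,0,0,0.7],[0,0,0,-0.02,0,0,0.7],[0,0,0,-0.01,0,-0.02,0.7],[0,0,0,0,0,-0.03,0.7],[0,0,0,0,0,-0.03,0.7],[0,0,0,0,0,-0.03,0.7],[0,0,0,0,0.02,-0.03,0.7],[0,0,0,0,0.025,-0.03,0.7],[0,0,0,0,0.025,-0.03,0.7],[0,0,0,0,0.025,0,0.7],[0,0,0,0,0.025,0,0.7],[0,0,0,0,0.025,0,0.7],[0,0,0,0,0.025,0,0.7],[0,0,0,0,0.025,0,0.7],[0,0,0,0,0,0,0.7]]'
python3 - <<'E'
from h import *
st(); 
im=manip.grab_frame('top'); cv2.imwrite('pics/t10f.png',im); a=im[150:330,180:320]; cv2.imwrite('pics/t10.png',cv2.resize(a,None,fx=3.3,fy=3.3))
im=manip.grab_frame('scene'); cv2.imwrite('pics/s27.png',im)
E
```

```text
time: 57.2
tool_pos: [0.4153, 0.0699, 0.1801]
tool_rot: [0.001, 1.0, 0.014, 0.002]
contact_force: [-0.5, 0.5, -1.2]
gripper_width: 0.701
t 57.2 tcp [0.4153 0.0699 0.1801] grip 0.701 F [-0.5  0.5 -1.2]
R [[1.0, 0.028, 0.004], [0.028, -1.0, -0.002], [0.004, 0.002, -1.0]] q [-9.000e-03 -4.660e-01  2.081e+00 -2.000e-03  1.522e+00  1.534e+00]
```

View pics/t10.png

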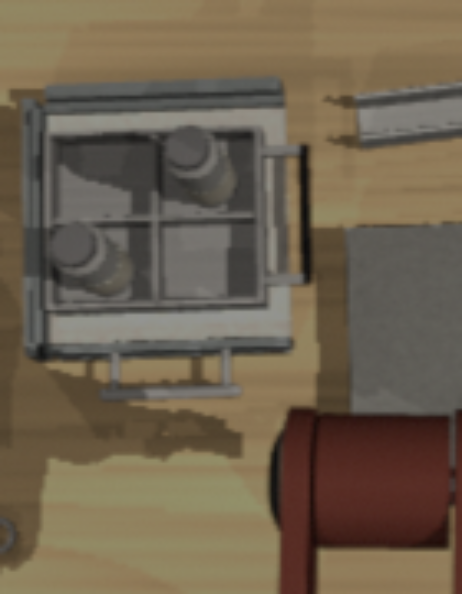

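View pics/s27.png

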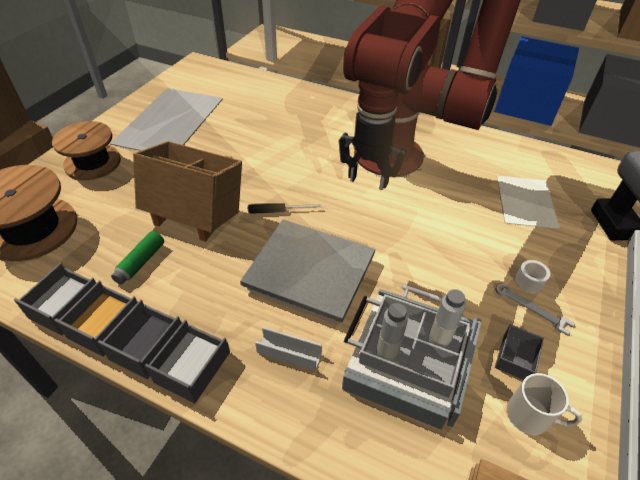

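Run:
```python
from h import *
c=Cam('top'); f=lambda l,z:c.plane(np.array(l)/3.3+[180,150],z)[:,:2]
t=f([(45,138),(262,128),(266,302),(50,308)],.080); d=f([(46,112),(284,107),(290,340),(46,345)],.038); print(t.mean(0),np.round(np.linalg.norm(t-np.roll(t,1,0),axis=1),3)); print(d.round(3),d.mean(0),np.round(np.linalg.norm(d-np.roll(d,1,0),axis=1),3))
h=f([(102,395),(240,392)],.038); print('handle',h.mean(0))
dk=np.array([.526+.1215*0,.27]); 
s=Cam('scene'); print('tape',s.plane([(533,272)],.045))
for a,b in (((t[1]),(t[0])),((t[2]),(t[3]))): v=b-a; print('yaw',np.degrees(np.arctan2(v[1],v[0]))-90)
```

```text
[0.64000052 0.2781125 ] [0.143 0.181 0.147 0.178]
[[0.74  0.382]
 [0.745 0.177]
 [0.543 0.169]
 [0.538 0.376]] [0.64167059 0.27588628] [0.202 0.205 0.202 0.207]
handle [0.49743855 0.26903461]
tape [[0.3376356  0.46746096 0.045     ]]
yaw 2.8579883798741434
yaw 1.730594501561626
```

Run:
```python
from h import *
print(manip.job_done()); st()
```

```text
the job is handed in; nothing more can be done
None
the job is handed in; nothing more can be done
```

I handed the job in at about 57 s. By my last pictures every goal was met, but the hand-in itself gives no verdict.

**What I did**
- **Cans:** only two were in the carton, in its +y compartments. I stood them upright in diagonally opposite compartments of the tray. The green can was left alone.
- **Tape:** I lifted it off the deck and set it on the bench.
- **Tray:** I pushed it by its bar across the gap with two fingers, turning it about 6° to line it up with the deck.
- **Drawer:** I pushed it by its handle until it hit the stop. The push force rose from about 2 N to 45 N with no further motion. I then backed the arm off clear of everything.

**Last checks**
- **Tray:** it lies about 2 mm off the deck's middle in x and in y, and within about 1° of the deck's direction.
- **Cans:** both stand upright.
- **Drawer:** the handle has moved 0.116 m, which fits the stated starting travel of 0.10 to 0.14 m.
- **Bystanders:** they look unmoved in the last scene picture; I did not measure them.

**What disagreed**
- **Finger tips:** they are about 35 to 46 mm short of the stated TCP. My first closing therefore passed above the tape, and the cans were gripped by their caps. I measured the offset by touching the bench and allowed for it.
- **Tape:** it shifted a few centimetres on the bench after I set it down, and now lies about 0.35 m from the deck, near the wrench.

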